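# Hold a used filter-patch slide in the patch reader, label up

## Task

Have the reader scan the used filter-patch slide: first swing the clear dust cover fully aside by its knob, then pick the slide with the notched corner off the mat. The notch marks its frosted label end: turn the slide so that, label up, the notch goes over the solid key block in the reader's seat, push it fully home against the sprung platen, and finish while still holding it down there. Leave the plain spare slide and the two sample bottles where they are.

Things in the scene. Friction and masses are not known exactly. Their poses are not given: they have to be found in the camera images.
- slide_mid (a point): Centre (half-way up) of the used slide: bare metal carrier plate 80 x 30 x 8 mm, lying flat on the mat, label face up, 50 g. Its x axis runs along the 80 mm length towards the frosted (whitish) label end, y across the 30 mm width, z up out of the label face. A square notch 9 x 9 mm is cut through the corner at +x, -y. In the middle a round paper filter patch.
- slide_notch (a point): Centre of the 9 x 9 mm corner notch of the used slide, 35.5 mm along +x and 10.5 mm along -y from its centre.
- spare_mid (a point): Centre of the spare slide, not to be moved: the same 80 x 30 x 8 mm plate, but with no notch and no frosted end, and a black empty window.
- mat: Fixed black rubber mat 200 x 270 mm (x, y), 3 mm thick, on which both slides and the bottles stand; origin at the centre of its underside on the bench. A tall clamp stand with arms from about 0.2 m up rises behind it on the right (x over 0.58 m, y -0.14 to -0.46 m): keep the wrist clear of it.
- reader: Fixed grey wedge-shaped reader, 135 mm deep, 164 mm wide; origin on the bench below the seat's middle. Its x axis points to its back, y to its left. The face slopes down to its front by 20 degrees; the front edge is 37 mm high, the back edge 87 mm.
- seat: Seat on the sloping face. Origin: the slide's centre when pressed fully home; x up the slope, y to the reader's left along the seat, z square out of the face. Four corner guides stand 8 mm above the origin (85 x 35 mm inside, 2.5 mm play each way); sides open for fingers over y = -26..26 mm. The key block fills the +x +y corner: the slide fits only with its x along seat y and its z along seat z.
- key (a point): Centre of the key block, 9.5 mm square, at x = 13.3, y = 38.3 mm in the seat's frame, as high as the guides; the slide's notch goes over it.
- platen (a joint): Travel of the sprung platen (50 x 23 mm plate with a lens window, middle of the seat), m: 0 up, 0.006 fully down on its stop. A slide resting on the raised platen has its centre 6 mm above the seat's origin. The spring pushes back with 2 N at first, 4.4 N at the bottom, and lifts the slide again if it is let go.
- cover (a joint): Angle of the clear dust cover, rad: 0 over the seat, 1.92 fully aside. It turns about the seat's z axis at cover_hinge; the knob goes first down the slope to the reader's front, then to its left. Friction (0.4 N at the knob) keeps it where it is left. A 3 mm sheet, 48 mm wide, its underside 10.5 mm above the seat's origin.
- cover_hinge (a point): A point on the cover's pivot axis, level with cover_knob along that axis; 68 mm to the left (+y) of the seat's middle.
- cover_knob (a point): Middle of the black knob at the free end of the cover, 104 mm from cover_hinge: 16 mm in diameter at its top, standing from 10 mm below to 9 mm above this point along the seat's z axis.
- vial_0_mid (a point): Middle of a capped oil sample bottle, 32 mm diameter, 60 mm tall, standing on the mat; not to be moved.
- vial_1_mid (a point): Middle of a second such bottle; not to be moved.

How it is judged (in metres and radians):
On the way, in this order (a step that is already met when the one before it is completed fails the run):
1. the dust cover is swung aside, clear of the seat (value of joint cover above 1.65 rad), for 0.2 s.
2. the notched slide is lifted off the mat between the fingers (height (world z) of slide_mid above 0.04 m and contact force between the fingers and slide above 1 N), for 0.2 s.
At the end, for the whole second after the job is handed in: Slide label up and square in the seat (0.1 rad), centre within 6 mm of its pressed-home place, notch within 10 mm of the key block's centre; platen down at least 4.5 of 6 mm; slide still gripped (over 1.5 N) and at rest; cover still aside (over 1.5 rad) (value of joint platen above 0.0045 m and distance between slide_mid and seat below 0.006 m and distance between slide_notch and key below 0.01 m and angle between the z axis of slide_mid and the z axis of seat, either way round below 0.1 rad and angle between slide_mid's own z axis and vertical below 0.6 rad and contact force between the fingers and slide above 1.5 N and linear speed of slide below 0.02 m/s and value of joint cover above 1.5 rad); the arm keeps its last pose, push and grip.
It fails at once if the spare slide is moved more than 20 mm (distance of spare_mid from where it was at the start of the episode above 0.02 m).
It fails at once if a sample bottle is moved or knocked over (more than 20 mm) (distance of any of vial_0_mid, vial_1_mid from where it was at the start of the episode above 0.02 m).
It also fails if it takes over 64 s, if anything falls off the work surface, if the arm or the gripper's body presses on something with over 40 N, if the wrist force passes 120 N, or if a joint passes its speed limit or range.

## Robot

A 7-joint arm with a two-finger parallel gripper is mounted at the origin on a cart in front of the work surface, level with it; the furniture and walls round the work are solid. World frame = base frame: x ahead of the robot, y to its left, z up, the work surface at z = 0. Lengths are in mm, angles in rad, forces in N, time in s.
With the tool pointing down it reaches from about 425 to 875 mm from the base axis. Payload 8.4 kg.
Tool frame: the origin (TCP) lies at the very end of the fingers, on their centre line; the grasp point (between the pads) lies 19 mm behind it; z points along the fingers, y is the direction in which the jaws open and shut (so a half turn about z gives the same grasp; the last joint's range is limited). The gripper opens to 85 mm and grips with 20 to 120 N. Pads are 22 mm wide; open, the fingers measure 114 mm over their backs; the gripper's body (76 mm by 85 mm) begins 54 mm behind the grasp point. The pads swing forward as they close: fully open they stand 13 mm farther back than shut.
Start: joints at [1.01, 0.333, 0.04, 1.465, -0.013, 1.343, -0.059], TCP at [289.589, -581.896, 231.308] pointing down, gripper open.
Joint ranges: [-2.58, 2.58], [-0.38, 2.09], [-1.3, 1.39], [0.25, 2.4], [-1.5, 4.64], [0.08, 2.09], [-2.65, 2.65]. Speed limits (rad/s): [2.22, 2.22, 2.79, 2.79, 3.14, 3.14, 3.14].

## Interface

Orientations are given as [roll, pitch, yaw] about the fixed x, y, z axes, in that order (R = Rz(yaw) Ry(pitch) Rx(roll)).
In Python, from workcell import * gives the robot as it stands.
- The arm moves only by the shell command python3 -m handwheel 'ROWS' [FORCE]. ROWS is JSON, a list of rows, each an object with "dp": the shift along the tool's x, y, z in m, a list of three; "yaw": the turn about the tool's z in degrees; "gripper": the opening, from 0 (shut) to 1 (fully open). In form: [{"dp": [x, y, z], "yaw": yaw, "gripper": gripper}, ...]. A call has 1 to 5 rows; each row is the pose to reach, as a shift and turn from the pose commanded when the call began, along the tool's axes at that moment; what a row does not reach only later rows make up. A row lasts 1/10 s, in which the tool goes at most 50 mm and 8.59 degrees, less where a joint would pass 70% of its speed; a pose out of reach is approached as far as the arm can. A call with a gripper value outside its range is refused whole. The fingers move at their own pace and stop on an object; FORCE is the grip in N (left out, the last holds). Time passes only in rows, so rows that repeat a pose let the fingers close. It gives the time, the measured TCP pose, the force and the opening at its end, in the units of the state.
- sense(): the state, without advancing time (a new reading comes with each control period).
- grab_frame(name): name is "scene" or "top" or "wrist"; returns a dict with "image" (420x560x3 uint8, blue, green, red), "fx", "fy", "cx", "cy" (pixels), "rvec" (rotation vector, rad) and "tvec" (3), from world to camera coordinates, as OpenCV has them; the wrist camera has in their place "hand_eye" (4x4, takes a point from camera to tool coordinates, whose origin is the TCP and whose axes are the flange's). Camera axes: x right, y down, z forward; pixel columns grow to the right and rows downward; lengths in mm; the calibration is good to about 2 mm. The wrist camera is an equidistant fisheye: a pixel r from the principal point sees the ray r / f radians off the axis. A picture is of the moment at which its call begins: read the wrist's pose just before it. There is no depth.
- finish_job(): hands the job in, once; it reports no verdict.
The state is a dict: "time_s": time; "joint_pos": joint angles; "qvel": joint speeds; "tau": joint torques, N m; "tool_pos": TCP position; "orientation": TCP orientation; "contact_force": force on the tool from outside, world axes, zero at the start; "wrist_torque": the same for the moment, N m; "finger_gap": opening from 0.0 (shut) to 1.0 (fully open).
Only numpy, scipy, OpenCV 4.12 (cv2) and the standard library are available. Lean on these libraries where they do the work, as an engineer would, in place of code of your own. Each camera call takes 0.05 s, during which the arm holds its last target.

## Working session

There is one attempt and no reset: what is moved stays moved. The work goes in short steps, Python scripts to look and compute and a shell command to move; the robot and the scene stay as the last step left them, time stands still between calls to the robot, and variables do not carry over. Pictures are saved under pics/ and viewed, and the job is handed in when it is done.

```bash
ls; mkdir -p pics
cat > h.py <<'E'
from workcell import *
import numpy as np, cv2
from scipy.spatial.transform import Rotation as R
def snap(n,f):
    g=grab_frame(n); cv2.imwrite('pics/'+f,g['image']); return g
E
python3 - <<'E'
from h import *
s=sense()
print(s)
for n in ['scene','top','wrist']:
    g=snap(n,n+'0.png'); print({k:v for k,v in g.items() if k!='image'})
E
```

```text
pics
{'time_s': 0.0, 'joint_pos': array([ 1.00983792,  0.33390208,  0.03990528,  1.46627152, -0.01341312,
        1.34329658, -0.05852566]), 'qvel': array([-1.66892001e-04, -9.80449041e-05,  2.72179313e-04,  1.53692367e-03,
       -2.72564149e-04, -8.54701895e-04, -7.07551720e-04]), 'tau': array([-4.25148301e-04, -6.58541179e+01,  1.36556190e+00, -4.05559838e+01,
        1.68888451e-02,  1.23134855e-02,  1.67154508e-05]), 'tool_pos': array([ 289.34841984, -581.53805333,  230.42727431]), 'orientation': array([-3.13998507e+00,  1.06755605e-04,  4.61682885e-01]), 'contact_force': array([-0.49623267,  0.17395336, -0.35620327]), 'wrist_torque': array([-0.03715764,  0.00881391,  0.03430524]), 'finger_gap': 1.0029358820856245}
{'fx': 411.85453021691654, 'fy': 411.85453021691654, 'cx': 276.82885408991416, 'cy': 206.6156047583749, 'rvec': array([ 0.65167957, -2.52614417,  1.28814622]), 'tvec': array([409.57196805, 256.10721348, 753.21755235])}
{'fx': 469.723228480771, 'fy': 469.723228480771, 'cx': 276.98331877419173, 'cy': 209.31711811573297, 'rvec': array([ 2.11979726, -2.17117466,  0.17381577]), 'tvec': array([ -68.70988292,  489.43723523, 1112.79658383])}
{'fx': 325.19226210127806, 'fy': 325.19226210127806, 'cx': 278.323943464943, 'cy': 211.96274505799812, 'hand_eye': array([[ 3.51375049e-04, -9.56224501e-01, -2.92633867e-01,
         7.51441593e+01],
       [ 9.99999445e-01,  6.26766049e-04, -8.47318874e-04,
        -1.54055994e+00],
       [ 9.93640040e-04, -2.92633407e-01,  9.56224190e-01,
        -1.41728845e+02],
       [ 0.00000000e+00,  0.00000000e+00,  0.00000000e+00,
         1.00000000e+00]])}
```

View pics/scene0.png

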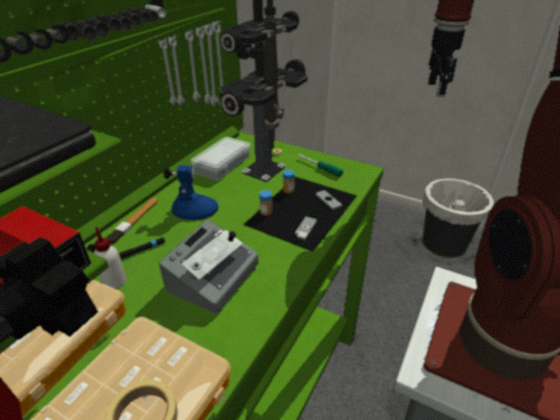

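View pics/top0.png

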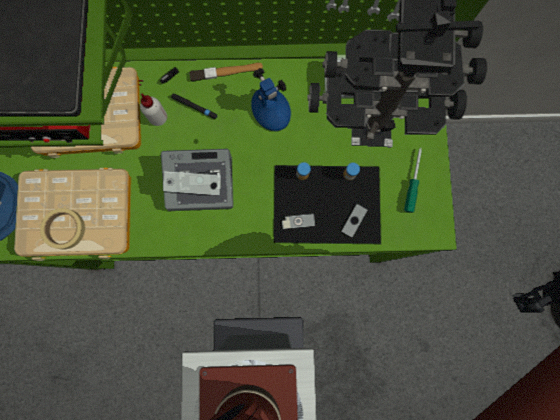

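View pics/wrist0.png

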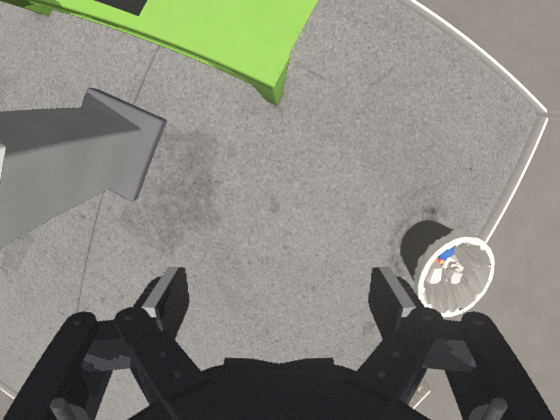

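Run:
```python
import cv2,numpy as np
t=cv2.imread('pics/top0.png');s=cv2.imread('pics/scene0.png')
cv2.imwrite('pics/c1.png',cv2.resize(t[140:220,150:245],None,fx=7,fy=7,interpolation=cv2.INTER_CUBIC))
cv2.imwrite('pics/c2.png',cv2.resize(t[155:250,268:388],None,fx=6,fy=6,interpolation=cv2.INTER_CUBIC))
cv2.imwrite('pics/c3.png',cv2.resize(s[215:315,150:270],None,fx=6,fy=6,interpolation=cv2.INTER_CUBIC))
```

```text
(no output)
```

View pics/c1.png

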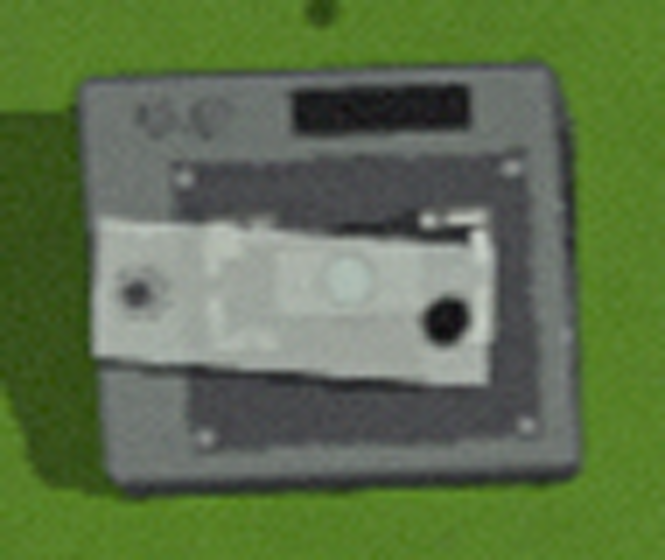

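View pics/c2.png

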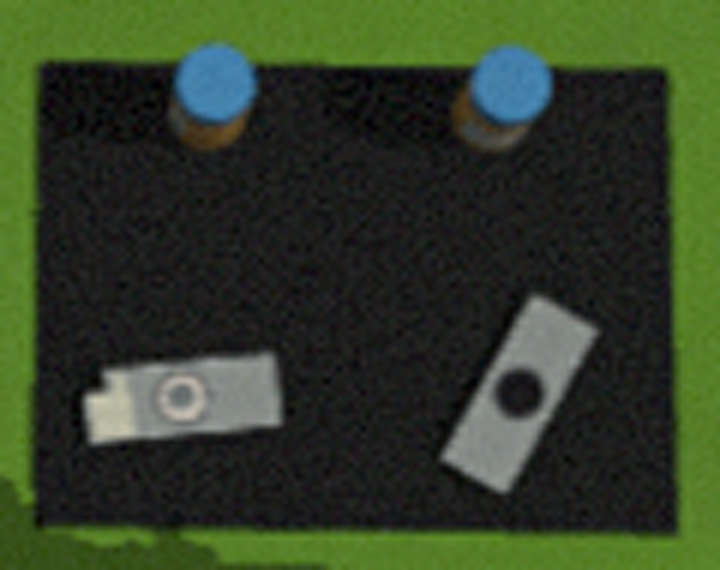

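View pics/c3.png

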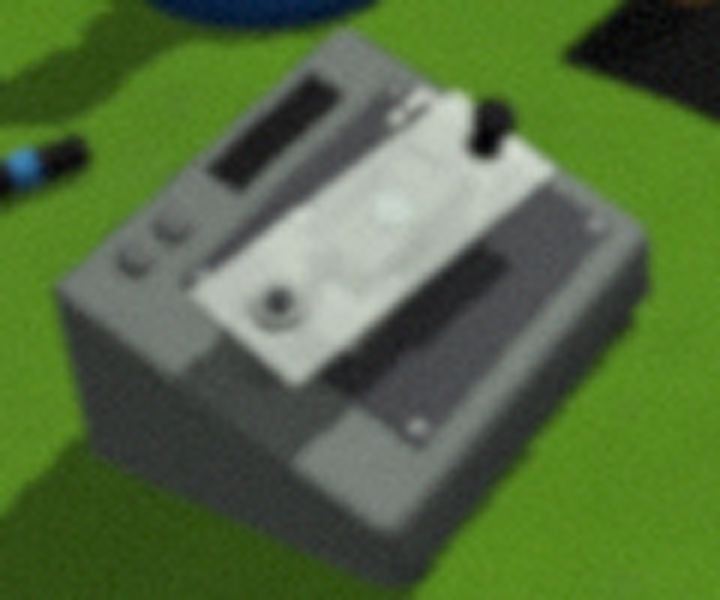

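```bash
cat >> h.py <<'E'
CAM={'top':(469.723228480771,276.98331877419173,209.31711811573297,[2.11979726,-2.17117466,0.17381577],[-68.70988292,489.43723523,1112.79658383]),
'scene':(411.85453021691654,276.82885408991416,206.6156047583749,[0.65167957,-2.52614417,1.28814622],[409.57196805,256.10721348,753.21755235])}
def ray(n,u,v):
    f,cx,cy,r,t=CAM[n]; M=R.from_rotvec(r).as_matrix(); o=-M.T@np.array(t)
    d=M.T@np.array([(u-cx)/f,(v-cy)/f,1]); return o,d/np.linalg.norm(d)
def onz(n,u,v,z):
    o,d=ray(n,u,v); return o+d*(z-o[2])/d[2]
HE=np.array([[3.51375049e-04,-9.56224501e-01,-2.92633867e-01,75.1441593],[9.99999445e-01,6.26766049e-04,-8.47318874e-04,-1.54055994],[9.93640040e-04,-2.92633407e-01,9.56224190e-01,-141.728845],[0,0,0,1]])
WF,WX,WY=325.19226210127806,278.323943464943,211.96274505799812
def wray(s,u,v):
    T=np.eye(4);T[:3,:3]=R.from_euler('xyz',s['orientation']).as_matrix();T[:3,3]=s['tool_pos']
    C=T@HE; a=np.array([u-WX,v-WY]); r=np.linalg.norm(a); th=r/WF
    d=np.array([*(np.sin(th)*a/max(r,1e-9)),np.cos(th)]); return C[:3,3],C[:3,:3]@d
def wproj(s,P):
    T=np.eye(4);T[:3,:3]=R.from_euler('xyz',s['orientation']).as_matrix();T[:3,3]=s['tool_pos']
    p=np.linalg.inv(T@HE)@np.array([*P,1]); rho=np.hypot(p[0],p[1]); th=np.arctan2(rho,p[2])
    return WX+WF*th*p[0]/rho, WY+WF*th*p[1]/rho
def wz(s,u,v,z):
    o,d=wray(s,u,v); return o+d*(z-o[2])/d[2]
def tri(rays):
    A=0;b=0
    for o,d in rays:
        P=np.eye(3)-np.outer(d,d);A=A+P;b=b+P@o
    x=np.linalg.solve(A,b); return x,[np.linalg.norm((np.eye(3)-np.outer(d,d))@(x-o)) for o,d in rays]
def totool(s,v):  # world vector -> tool axes
    return R.from_euler('xyz',s['orientation']).as_matrix().T@np.array(v)
E
python3 - <<'E'
from h import *
np.set_printoptions(precision=1,suppress=True)
print('knobtop',tri([ray('top',213.6,185.7),ray('scene',232.2,233.0)]))
print('hinge',tri([ray('top',169.3,181.7),ray('scene',196.3,265.5)]))
c=lambda x,y:(268+x/6,155+y/6)
for n,p in dict(A=(277,353),B=(283,428),C=(90,445),D=(84,393),patch=(184,398)).items(): print('slide',n,onz('top',*c(*p),11))
for n,p in dict(A=(538,293),B=(600,330),C=(505,494),D=(442,459),w=(520,393)).items(): print('spare',n,onz('top',*c(*p),11))
for n,p in dict(v0=(215,84),v1=(512,86)).items(): print(n,onz('top',*c(*p),63))
c=lambda x,y:(150+x/7,140+y/7)
for n,p,z in [('fl',(105,485),37),('fr',(580,475),37),('bl',(80,80),87),('br',(555,68),87)]: print(n,onz('top',*c(*p),z))
s=sense();print(s['tool_pos'],s['time_s'])
E
```

```text
knobtop (array([536.9,  66.4, 103.5]), [np.float64(0.48704482655924647), np.float64(0.48704482655931164)])
hinge (array([550.7, 171.4,  93. ]), [np.float64(0.03645789329506761), np.float64(0.036457893295175396)])
slide A [ 478.2 -173.5   11. ]
slide B [ 446.6 -174.9   11. ]
slide C [441.4 -94.5  11. ]
slide D [463.2 -92.5  11. ]
slide patch [ 460.2 -134.1   11. ]
spare A [ 501.  -283.9   11. ]
spare B [ 484.7 -309.    11. ]
spare C [ 416.9 -265.9   11. ]
spare D [ 432.1 -240.4   11. ]
spare w [ 458.9 -274.2   11. ]
v0 [ 581.3 -147.8   63. ]
v1 [ 577.7 -268.    63. ]
fl [494.3 193.6  37. ]
fr [493.9  27.6  37. ]
bl [626.2 192.2  87. ]
br [626.8  30.5  87. ]
[ 289.5 -581.6  230.6] 0.15
```

```bash
cat > go.py <<'E'
import sys
from h import *
a=list(map(float,sys.argv[1:]))
s=sense(); d=np.array(a[:3])-s['tool_pos']; y=np.degrees(s['orientation'][2])
print('t',s['time_s'],'pos',s['tool_pos'].round(1),'rpy',np.degrees(s['orientation']).round(2),'F',s['contact_force'].round(1),'gap',round(s['finger_gap'],3))
print('dp m',(totool(s,d)/1000).round(4),'yaw',round(-(((a[3]-y+180)%360)-180),2) if len(a)>3 else '', 'rows',np.linalg.norm(d)/50)
E
python3 go.py 400 -450 240 62; python3 go.py 455 -240 250 90
```

```text
t 0.15 pos [ 289.5 -581.6  230.6] rpy [-179.93    0.     26.46] F [0.1 0.1 0.1] gap 1.003
dp m [ 0.1576 -0.0686 -0.0093] yaw -35.54 rows 3.442079896423376
t 0.15 pos [ 289.5 -581.6  230.6] rpy [-179.93    0.     26.46] F [0.1 0.1 0.1] gap 1.003
dp m [ 0.3004 -0.2321 -0.0191] yaw -63.54 rows 7.601570038302482
```

```bash
python3 -m handwheel '[{"dp":[0.04,-0.017,-0.003],"yaw":-8},{"dp":[0.08,-0.034,-0.005],"yaw":-16},{"dp":[0.12,-0.05,-0.007],"yaw":-24},{"dp":[0.158,-0.069,-0.009],"yaw":-32},{"dp":[0.158,-0.069,-0.009],"yaw":-35.5}]'; python3 go.py 455 -240 250 90
```

```text
t 0.15 pos [ 289.5 -581.6  230.6] rpy [-179.93    0.     26.46] F [0.1 0.1 0.1] gap 1.003
dp m [ 0.3004 -0.2321 -0.0191] yaw -63.54 rows 7.601570038302482invalid input at $[0]: expected keys dp, yaw, gripper
```

```bash
python3 -m handwheel '[{"dp":[0.04,-0.017,-0.003],"yaw":-8,"gripper":1},{"dp":[0.08,-0.034,-0.005],"yaw":-16,"gripper":1},{"dp":[0.12,-0.05,-0.007],"yaw":-24,"gripper":1},{"dp":[0.158,-0.069,-0.009],"yaw":-32,"gripper":1},{"dp":[0.158,-0.069,-0.009],"yaw":-35.5,"gripper":1}]'; python3 go.py 455 -240 250 90
```

```text
time_s: 0.65
tool_pos: [405.7, -443.6, 240.7]
orientation: [3.14, -0.003, 1.096]
contact_force: [0.5, 0.5, -0.1]
finger_gap: 1.002
t 0.65 pos [ 405.7 -443.6  240.7] rpy [179.93  -0.18  62.81] F [ 0.5  0.5 -0.1] gap 1.002
dp m [ 0.2037 -0.0492 -0.0087] yaw -27.19 rows 4.193951042308182
```

```bash
python3 -m handwheel '[{"dp":[0.045,-0.01,-0.002],"yaw":-8,"gripper":1},{"dp":[0.09,-0.022,-0.004],"yaw":-16,"gripper":1},{"dp":[0.135,-0.034,-0.006],"yaw":-24,"gripper":1},{"dp":[0.18,-0.044,-0.008],"yaw":-27.2,"gripper":1},{"dp":[0.204,-0.049,-0.009],"yaw":-27.2,"gripper":1}]'; python3 go.py 470 -134 220 90
```

```text
time_s: 1.15
tool_pos: [454.0, -242.4, 249.6]
orientation: [3.141, -0.001, 1.562]
contact_force: [0.2, -0.2, -0.2]
finger_gap: 0.997
t 1.15 pos [ 454.  -242.4  249.6] rpy [ 1.7997e+02 -3.0000e-02  8.9520e+01] F [ 0.2 -0.2 -0.2] gap 0.997
dp m [0.1085 0.0151 0.0297] yaw -0.48 rows 2.270696737815554
```

```bash
python3 -m handwheel '[{"dp":[0.035,0.005,0.01],"yaw":0,"gripper":1},{"dp":[0.07,0.01,0.02],"yaw":0,"gripper":1},{"dp":[0.105,0.015,0.03],"yaw":0,"gripper":1},{"dp":[0.105,0.015,0.03],"yaw":0,"gripper":1}]'
python3 - <<'E'
from h import *
s=sense();print(s['tool_pos'],np.degrees(s['orientation']),s['joint_pos'])
snap('wrist','w1.png')
import pickle;pickle.dump(s,open('s_w1.pkl','wb'))
E
python3 go.py 520 80 230 90
```

```text
time_s: 1.55
tool_pos: [469.6, -136.5, 218.2]
orientation: [-3.14, -0.002, 1.563]
contact_force: [-0.4, 0.6, 0.6]
finger_gap: 1.004
[ 469.60233889 -136.52407244  218.20746109] [-1.79916857e+02 -1.01371495e-01  8.95514940e+01] [ 0.60682493  0.03832235 -0.42076735  1.84312345  0.01485449  1.26526067
  0.17401016]
t 1.6 pos [ 469.4 -139.5  218.8] rpy [-1.7994e+02 -3.0000e-02  8.9410e+01] F [-0.2 -0.2  0.2] gap 0.998
dp m [ 0.22    0.0483 -0.0112] yaw -0.59 rows 4.510141341134098
```

View pics/w1.png

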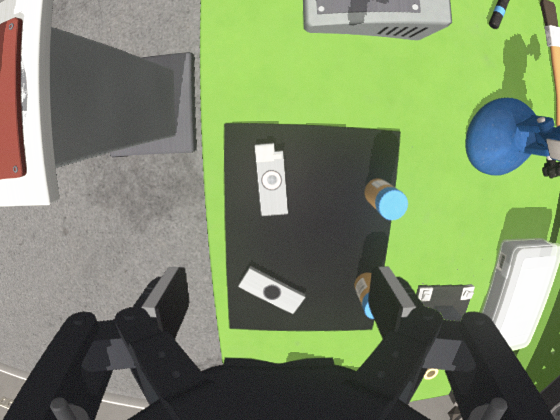

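Slide: patch at (271,180), notch at the upper right (~280,150), i.e. towards world +y,+x; bottles right of it at (391,204), spare at (272,291).

Run:
```python
from h import *
import pickle
np.set_printoptions(precision=1,suppress=True)
s=pickle.load(open('s_w1.pkl','rb'))
im=cv2.imread('pics/w1.png'); g=im.min(axis=2)
m=((g>110)).astype(np.uint8)*255
m[:125]=0;m[325:]=0;m[:,:228]=0;m[:,395:]=0
m=cv2.morphologyEx(m,cv2.MORPH_CLOSE,np.ones((5,5)))
cs,_=cv2.findContours(m,cv2.RETR_EXTERNAL,cv2.CHAIN_APPROX_NONE)
for c in cs:
    if cv2.contourArea(c)<800: continue
    P=np.array([wz(s,*p[0],11)[:2] for p in c],np.float32)
    r=cv2.minAreaRect(P); print(cv2.contourArea(c),r, cv2.boundingRect(c))
    print(cv2.boxPoints(r))
print(wz(s,271,180,11),wz(s,271.5,292,11))
```

```text
1346.5 ((458.5560302734375, -270.3886413574219), (33.09032440185547, 80.92823028564453), 58.77644348144531) (238, 268, 68, 46)
[[ 415.4 -263.6]
 [ 484.6 -305.5]
 [ 501.7 -277.2]
 [ 432.5 -235.3]]
1837.5 ((459.3581848144531, -130.94967651367188), (30.57948112487793, 80.74761199951172), 4.147367477416992) (254, 143, 34, 73)
[[ 441.2  -91.8]
 [ 447.  -172.3]
 [ 477.5 -170.1]
 [ 471.7  -89.6]]
[ 459.5 -131.2   11. ] [ 458.  -271.5   11. ]
```

```bash
python3 -m handwheel '[{"dp":[0.045,0.01,-0.002],"yaw":0,"gripper":1},{"dp":[0.09,0.02,-0.004],"yaw":0,"gripper":1},{"dp":[0.135,0.03,-0.006],"yaw":0,"gripper":1},{"dp":[0.18,0.04,-0.008],"yaw":0,"gripper":1},{"dp":[0.22,0.048,-0.011],"yaw":-0.6,"gripper":0.35}]'; python3 -m handwheel '[{"dp":[0,0,0],"yaw":0,"gripper":0.35}]';python3 - <<'E'
from h import *
s=sense();print(s['tool_pos'],np.degrees(s['orientation']),s['joint_pos'])
snap('wrist','w2.png')
import pickle;pickle.dump(s,open('s_w2.pkl','wb'))
E
```

```text
time_s: 2.1
tool_pos: [521.3, 78.3, 230.7]
orientation: [3.141, 0.0, 1.565]
contact_force: [-0.2, -1.3, -0.1]
finger_gap: 0.861
time_s: 2.2
tool_pos: [521.3, 82.8, 231.1]
orientation: [3.14, -0.003, 1.573]
contact_force: [-0.5, -0.6, -0.7]
finger_gap: 0.689
[521.33310071  82.79963338 231.05220323] [ 1.79929871e+02 -1.52587009e-01  9.01542712e+01] [ 0.34067817  0.1308518  -0.62746604  1.73549123  0.07730414  1.29882343
 -0.30068206]
```

View pics/w2.png

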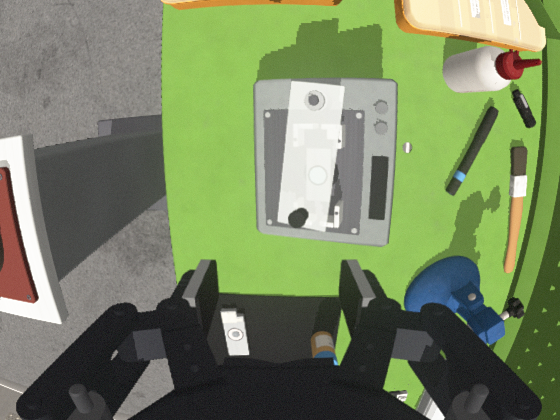

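Run:
```python
from h import *
import pickle
np.set_printoptions(precision=1,suppress=True)
s=pickle.load(open('s_w2.pkl','rb'))
im=cv2.imread('pics/w2.png'); cv2.imwrite('pics/c4.png',cv2.resize(im[70:255,245:410],None,fx=3.2,fy=3.2,interpolation=cv2.INTER_CUBIC))
print(tri([wray(s,298,216),ray('top',213.6,185.7),ray('scene',232.2,233)]))
print(tri([wray(s,315,100),ray('top',169.3,181.7),ray('scene',196.3,265.5)]))
print(tri([wray(s,314,220),]*1+[ray('top',213.6,185.7)])) if 0 else None
for n,p,z in [('bl',(396,81),87),('br',(388,244),87),('fl',(255,82),37),('fr',(258,229),37)]: print(n,wz(s,*p,z))
```

```text
(array([536.9,  68.4, 102.7]), [np.float64(3.489662731942591), np.float64(2.0665793003078496), np.float64(1.8683390029862124)])
(array([550.6, 171.7,  93.2]), [np.float64(0.3882988538726412), np.float64(0.3252731308622362), np.float64(0.08402474711631726)])
bl [625.1 194.2  87. ]
br [628.4  38.1  87. ]
fl [495.8 193.2  37. ]
fr [497.5  36.1  37. ]
```

View pics/c4.png

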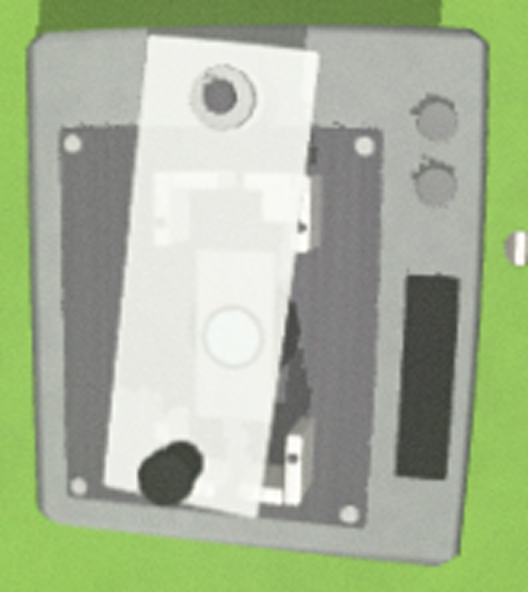

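Reader from above: knob top at (297,218), hinge at (315,100), dark finger recess right of the seat. Now cage the knob.

```bash
python3 go.py 538.5 66.5 135 85;  python3 -m handwheel '[{"dp":[-0.012,0.013,0.045],"yaw":3,"gripper":0.28},{"dp":[-0.016,0.017,0.09],"yaw":5,"gripper":0.28},{"dp":[-0.016,0.017,0.096],"yaw":5,"gripper":0.28},{"dp":[-0.016,0.017,0.096],"yaw":5,"gripper":0.28},{"dp":[-0.016,0.017,0.096],"yaw":5,"gripper":0.28}]'; python3 -m handwheel '[{"dp":[0,0,0],"yaw":0,"gripper":0.28},{"dp":[0,0,0],"yaw":0,"gripper":0.28}]'; python3 go.py 538.5 66.5 97 85
python3 - <<'E'
from h import *
snap('wrist','w3.png')
E
```

```text
t 2.25 pos [521.2  79.4 230.6] rpy [ 1.7998e+02 -5.0000e-02  8.9980e+01] F [-0.3 -1.3 -0.8] gap 0.603
dp m [-0.013   0.0173  0.0956] yaw 4.98 rows 1.960180995514316
time_s: 2.75
tool_pos: [538.6, 61.3, 136.5]
orientation: [3.139, -0.0, 1.48]
contact_force: [0.6, 0.6, -0.6]
finger_gap: 0.28
time_s: 2.95
tool_pos: [538.5, 61.6, 136.1]
orientation: [3.139, -0.0, 1.48]
contact_force: [0.6, -1.0, 0.7]
finger_gap: 0.287
t 2.95 pos [538.5  61.6 136.1] rpy [ 1.7984e+02 -1.0000e-02  8.4790e+01] F [ 0.6 -1.   0.7] gap 0.287
dp m [ 0.0049 -0.0006  0.0391] yaw -0.21 rows 0.7888481164771086
```

View pics/w3.png

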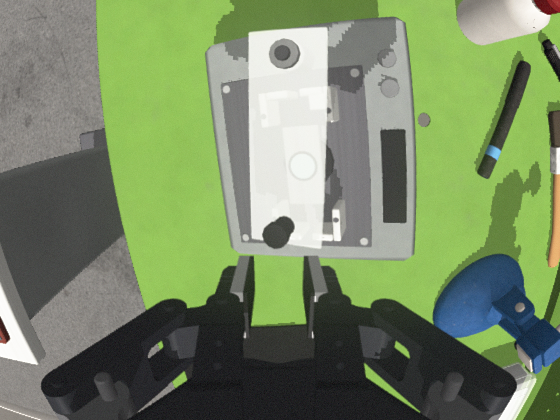

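Run:
```python
from h import *
s=sense();np.set_printoptions(precision=1,suppress=True)
print(wproj(s,[537,66.5,103]),wproj(s,[548.8,170.1,90]), wproj(s,s['tool_pos']))
print(tri([wray(s,276,235.5),ray('top',213.6,185.7),ray('scene',232.2,233)]))
print(tri([wray(s,276,235.5),ray('top',213.6,185.7)]))
```

```text
(np.float64(278.03900283958757), np.float64(239.94780397988654)) (np.float64(282.1826228479068), np.float64(57.166988260483095)) (np.float64(281.69915610514397), np.float64(273.9226219067058))
(array([536.6,  67.5, 103.3]), [np.float64(1.8935943682755432), np.float64(1.2707122150622914), np.float64(1.0324128980509972)])
(array([536.7,  67.2,  98.5]), [np.float64(0.9058448441738932), np.float64(0.9058448441737779)])
```

```bash
python3 -m handwheel '[{"dp":[0.006,-0.001,0.02],"yaw":0,"gripper":0.28},{"dp":[0.006,-0.001,0.039],"yaw":0,"gripper":0.28},{"dp":[0.006,-0.001,0.039],"yaw":0,"gripper":0.28},{"dp":[0.006,-0.001,0.039],"yaw":0,"gripper":0.28}]'
python3 - <<'E'
from h import *
snap('wrist','w4.png')
s=sense();np.set_printoptions(precision=4,suppress=True)
e=np.array([.9397,0,.342]);y=np.array([0,1,0]);H=np.array([548.8,170.6,97.7])
K=lambda t:H-104*(np.sin(t)*e+np.cos(t)*y)
M=lambda yw:R.from_euler('xyz',[180,0,yw],degrees=True).as_matrix()
t0=5.2
while t0<112:
    yw=90-t0;print('call',t0)
    for k in range(1,6):
        t=t0+k*6; print((M(yw).T@(K(np.radians(t))-K(np.radians(t0)))/1000).round(4),k*6)
    t0+=30
E
```

```text
time_s: 3.4
tool_pos: [537.4, 67.5, 96.0]
orientation: [3.141, -0.0, 1.479]
contact_force: [0.4, 0.3, 1.4]
finger_gap: 0.281
call 5.2
[ 0.0006 -0.0102  0.0037] 6
[ 0.0024 -0.0203  0.0073] 12
[ 0.0053 -0.0302  0.0108] 18
[ 0.0092 -0.0398  0.0141] 24
[ 0.0142 -0.049   0.0173] 30
call 35.2
[ 0.0009 -0.0104  0.0029] 6
[ 0.0028 -0.0208  0.0056] 12
[ 0.0059 -0.031   0.008 ] 18
[ 0.01   -0.0409  0.01  ] 24
[ 0.0151 -0.0503  0.0118] 30
call 65.2
[ 0.0008 -0.0108  0.0014] 6
[ 0.0027 -0.0214  0.0024] 12
[ 0.0056 -0.0319  0.003 ] 18
[ 0.0095 -0.0421  0.0033] 24
[ 0.0144 -0.0518  0.0031] 30
call 95.2
[ 0.0005 -0.0109 -0.0005] 6
[ 0.002  -0.0216 -0.0014] 12
[ 0.0046 -0.0321 -0.0027] 18
[ 0.0082 -0.0422 -0.0044] 24
[ 0.0128 -0.0519 -0.0064] 30
```

View pics/w4.png

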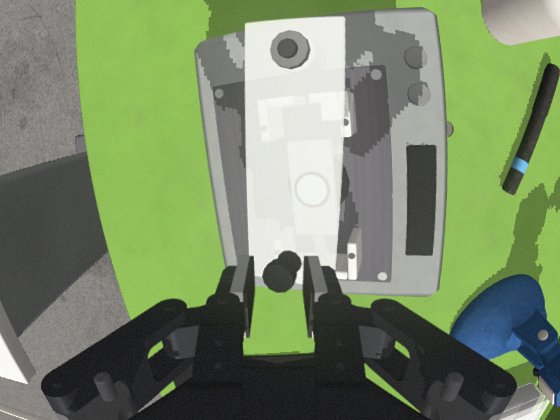

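```bash
python3 -m handwheel '[{"dp":[0,0,0.004],"yaw":0,"gripper":0.26},{"dp":[0,0,0.004],"yaw":0,"gripper":0.26}]'; python3 -m handwheel '[{"dp":[0.0006,-0.0102,0.0037],"yaw":6,"gripper":0.26},{"dp":[0.0024,-0.0203,0.0073],"yaw":12,"gripper":0.26},{"dp":[0.0053,-0.0302,0.0108],"yaw":18,"gripper":0.26},{"dp":[0.0092,-0.0398,0.0141],"yaw":24,"gripper":0.26},{"dp":[0.0142,-0.049,0.0173],"yaw":30,"gripper":0.26}]';  python3 - <<'E'
from h import *
snap('wrist','w5.png')
E
```

```text
time_s: 3.65
tool_pos: [537.4, 67.3, 91.6]
orientation: [3.141, 0.0, 1.479]
contact_force: [0.2, 0.8, -0.1]
finger_gap: 0.257
time_s: 4.15
tool_pos: [489.8, 86.1, 74.4]
orientation: [3.141, -0.001, 0.951]
contact_force: [1.2, 0.2, 0.9]
finger_gap: 0.261
```

View pics/w5.png

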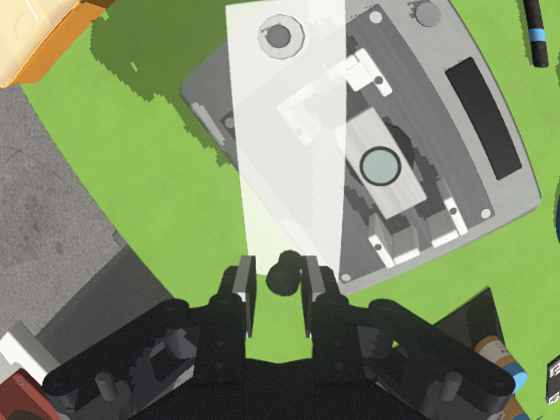

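The cover is following, with the knob still between the pads at (285,275). Continuing.

```bash
python3 -m handwheel '[{"dp":[0.0009,-0.0104,0.0029],"yaw":6,"gripper":0.26},{"dp":[0.0028,-0.0208,0.0056],"yaw":12,"gripper":0.26},{"dp":[0.0059,-0.031,0.008],"yaw":18,"gripper":0.26},{"dp":[0.01,-0.0409,0.01],"yaw":24,"gripper":0.26},{"dp":[0.0151,-0.0503,0.0118],"yaw":30,"gripper":0.26}]';  python3 -m handwheel '[{"dp":[0.0008,-0.0108,0.0014],"yaw":6,"gripper":0.26},{"dp":[0.0027,-0.0214,0.0024],"yaw":12,"gripper":0.26},{"dp":[0.0056,-0.0319,0.003],"yaw":18,"gripper":0.26},{"dp":[0.0095,-0.0421,0.0033],"yaw":24,"gripper":0.26},{"dp":[0.0144,-0.0518,0.0031],"yaw":30,"gripper":0.26}]';python3 - <<'E'
from h import *
snap('wrist','w6.png')
E
```

```text
time_s: 4.7
tool_pos: [457.6, 127.4, 62.5]
orientation: [3.141, -0.0, 0.43]
contact_force: [0.6, -1.3, 0.4]
finger_gap: 0.261
time_s: 5.2
tool_pos: [449.0, 180.6, 59.4]
orientation: [3.141, -0.0, -0.094]
contact_force: [0.2, -1.3, 0.7]
finger_gap: 0.259
```

View pics/w6.png

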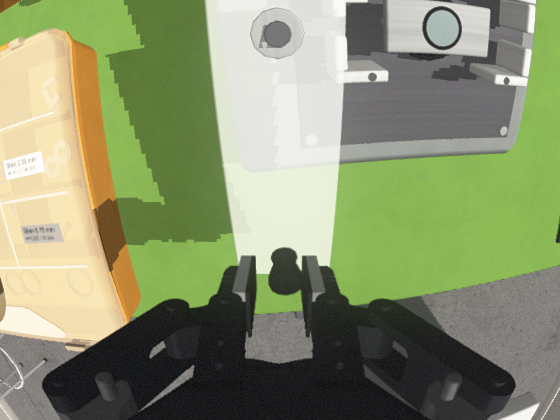

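```bash
python3 -m handwheel '[{"dp":[0.0005,-0.0109,-0.0005],"yaw":6,"gripper":0.26},{"dp":[0.002,-0.0216,-0.0014],"yaw":12,"gripper":0.26},{"dp":[0.0035,-0.028,-0.002],"yaw":16,"gripper":0.26},{"dp":[0.0035,-0.028,-0.002],"yaw":16,"gripper":0.26},{"dp":[0.0035,-0.028,-0.002],"yaw":16,"gripper":0.26}]';python3 - <<'E'
from h import *
snap('wrist','w7.png')
E
```

```text
time_s: 5.75
tool_pos: [454.9, 207.7, 61.2]
orientation: [3.142, -0.0, -0.366]
contact_force: [0.3, -0.3, -0.4]
finger_gap: 0.258
```

View pics/w7.png

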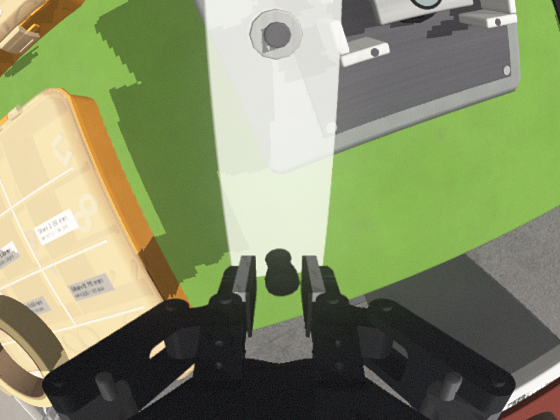

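```bash
python3 -m handwheel '[{"dp":[0,0,-0.045],"yaw":0,"gripper":0.3},{"dp":[0,0,-0.09],"yaw":-8,"gripper":0.5},{"dp":[0.02,0,-0.13],"yaw":-16,"gripper":0.6},{"dp":[0.05,0.02,-0.15],"yaw":-24,"gripper":0.6},{"dp":[0.08,0.04,-0.15],"yaw":-32,"gripper":0.6}]'; python3 go.py 545 80 210 90
```

```text
time_s: 6.3
tool_pos: [517.1, 141.4, 215.2]
orientation: [3.141, -0.007, 0.197]
contact_force: [0.6, 0.4, -0.3]
finger_gap: 0.599
t 6.3 pos [517.1 141.4 215.2] rpy [179.99  -0.37  11.31] F [ 0.6  0.4 -0.3] gap 0.599
dp m [0.0153 0.0657 0.0053] yaw -78.69 rows 1.35275644607374
```

```bash
python3 -m handwheel '[{"dp":[0.003,0.01,0],"yaw":-8.5,"gripper":0.6},{"dp":[0.006,0.025,0],"yaw":-17,"gripper":0.6},{"dp":[0.01,0.04,0],"yaw":-25.5,"gripper":0.6},{"dp":[0.013,0.055,0.005],"yaw":-34,"gripper":0.6},{"dp":[0.015,0.066,0.005],"yaw":-42.5,"gripper":0.6}]';  python3 -m handwheel '[{"dp":[0,0,0],"yaw":-8.5,"gripper":0.6},{"dp":[0,0,0],"yaw":-17,"gripper":0.6},{"dp":[0,0,0],"yaw":-25.5,"gripper":0.6},{"dp":[0,0,0],"yaw":-34,"gripper":0.6},{"dp":[0,0,0],"yaw":-36,"gripper":0.6}]';python3 -m handwheel '[{"dp":[0,0,0],"yaw":0,"gripper":0.6},{"dp":[0,0,0],"yaw":0,"gripper":0.6}]'
python3 - <<'E'
from h import *
s=sense();print(s['tool_pos'],np.degrees(s['orientation']),s['time_s'])
g=snap('wrist','w8.png')
import pickle;pickle.dump(s,open('s_w8.pkl','wb'))
cv2.imwrite('pics/c8.png',cv2.resize(g['image'][60:250,180:420],None,fx=3.2,fy=3.2,interpolation=cv2.INTER_CUBIC))
g=snap('scene','scene1.png')
cv2.imwrite('pics/c9.png',cv2.resize(g['image'][200:330,130:280],None,fx=5,fy=5,interpolation=cv2.INTER_CUBIC)[:600])
g=snap('top','top1.png')
cv2.imwrite('pics/c10.png',cv2.resize(g['image'][140:225,145:245],None,fx=7,fy=7,interpolation=cv2.INTER_CUBIC))
E
```

```text
time_s: 6.8
tool_pos: [541.8, 77.8, 205.5]
orientation: [-3.141, 0.001, 0.937]
contact_force: [0.2, 0.7, -0.5]
finger_gap: 0.595
time_s: 7.3
tool_pos: [541.7, 79.0, 206.1]
orientation: [-3.141, 0.0, 1.565]
contact_force: [0.6, -0.6, 0.5]
finger_gap: 0.602
time_s: 7.5
tool_pos: [541.8, 79.2, 206.1]
orientation: [-3.142, 0.0, 1.557]
contact_force: [-0.1, -0.7, -0.7]
finger_gap: 0.598
[541.82359698  79.24317025 206.12854903] [-1.79997350e+02  5.88328427e-03  8.92224773e+01] 7.5
```

View pics/c8.png

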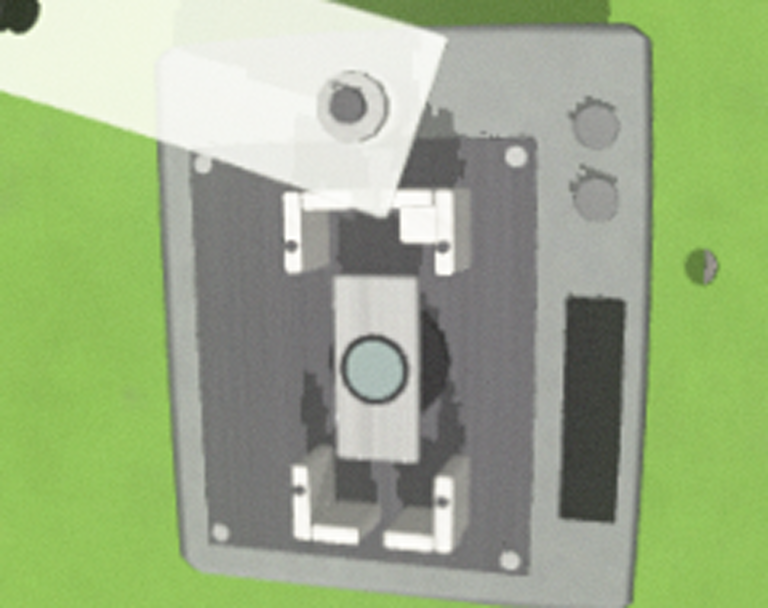

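View pics/c9.png

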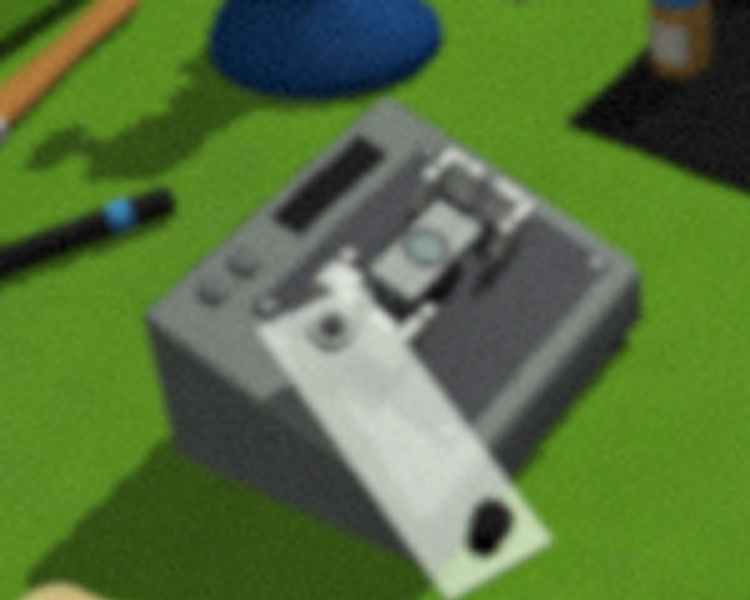

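View pics/c10.png

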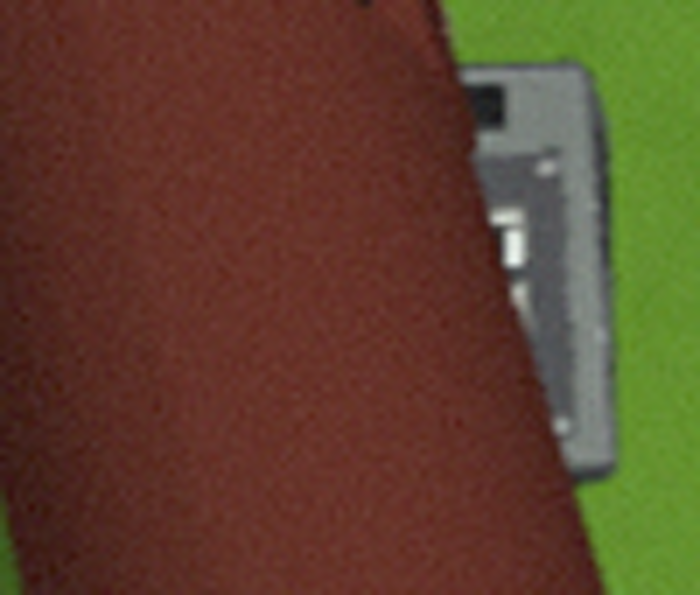

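Cover is fully aside; seat shows four white guides, the key at (417,222) in the crop, and a free-standing platen, with open space either side for fingers. Fit the seat position.

Run:
```python
from h import *
import pickle
np.set_printoptions(precision=1,suppress=True)
s=pickle.load(open('s_w8.pkl','rb'))
g=cv2.imread('pics/w8.png')
cv2.imwrite('pics/c11.png',cv2.resize(g[115:235,265:335],None,fx=5,fy=5,interpolation=cv2.INTER_CUBIC)[:600])
n=np.array([-.342,0,.9397]);e=np.array([.9397,0,.342])
P=lambda u,v:(180+u/3.2,60+v/3.2)
pts=dict(TLi=(301,208),TRi=(437,208),BLi=(308,527),BRi=(436,530),TLs=(291,246),TRs=(444,246),BLs=(300,490),BRs=(442,502))
for c in (-106,-109,-112,-115):
    out={}
    for k,p in pts.items():
        o,d=wray(s,*P(*p)); X=o+d*(c-n@o)/(n@d); out[k]=np.array([X@e,X[1]])
    print(c,'W top',out['TRi'][0]-out['TLi'][0],'W bot',out['BRi'][0]-out['BLi'][0],'Lr',(out['TRi']-out['BRi'])[1],'Ll',(out['TLi']-out['BLi'])[1],'ctr',sum(out[k] for k in ['TLi','TRi','BLi','BRi'])/4,'dxs',out['TRi'][0]-out['BRi'][0])
```

```text
-106 W top 35.107631633520555 W bot 35.363458683623435 Lr 82.01131831509703 Ll 84.71196694965319 ctr [551.3 105. ] dxs -0.8147702323367412
-109 W top 35.532755251448066 W bot 35.791680149968556 Lr 83.00440576448862 Ll 85.73775696156049 ctr [550.4 104.4] dxs -0.8246364082316404
-112 W top 35.95787886937546 W bot 36.219901616313564 Lr 83.99749321388023 Ll 86.76354697346778 ctr [549.5 103.8] dxs -0.8345025841265397
-115 W top 36.38300248730286 W bot 36.6481230826588 Lr 84.99058066327184 Ll 87.78933698537509 ctr [548.5 103.2] dxs -0.8443687600215526
```

View pics/c11.png

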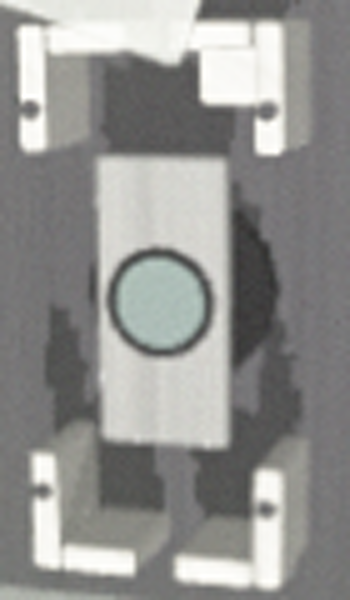

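```bash
python3 - <<'E'
from h import *
import pickle
np.set_printoptions(precision=1,suppress=True)
s=pickle.load(open('s_w8.pkl','rb'))
n=np.array([-.342,0,.9397]);e=np.array([.9397,0,.342])
for c in (-113.5,-116.5,-119):
    o,d=wray(s,297,175.4); X=o+d*(c-n@o)/(n@d); print(c,X@e,X)
    o,d=ray('scene',130+426/5,200+246/5); X=o+d*(c-n@o)/(n@d); print('scene',X@e,X)
print('lens tri',tri([wray(s,297,175.4),ray('scene',130+426/5,200+246/5)]))
print('hinge',tri([wray(s,180+347/3.2,60+104/3.2),ray('scene',130+331/5,200+326/5)]))
E
python3 go.py 459.4 -131 150 94.1
```

```text
-113.5 550.2811416035584 [555.9 104.5  81.5]
scene 549.5201243223044 [555.2 105.4  81.3]
-116.5 549.3719954273869 [556.1 103.9  78.4]
scene 550.4137029110104 [557.1 103.2  78.8]
-119 548.6143736139106 [556.2 103.4  75.8]
scene 551.1583517349324 [558.6 101.4  76.7]
lens tri (array([556. , 104.3,  80.1]), [np.float64(0.0640780144301497), np.float64(0.06407801443016962)])
hinge (array([549.3, 172.4,  95.3]), [np.float64(0.4320936473484568), np.float64(0.4320936473484009)])
t 7.65 pos [541.9  79.5 206.1] rpy [180.     0.    89.23] F [-0.4  0.5 -0.1] gap 0.602
dp m [-0.2116 -0.0797  0.0561] yaw -4.87 rows 4.65980065257536
```

```bash
python3 -m handwheel '[{"dp":[-0.043,-0.016,0.005],"yaw":-1,"gripper":0.6},{"dp":[-0.086,-0.032,0.01],"yaw":-2,"gripper":0.6},{"dp":[-0.13,-0.049,0.02],"yaw":-3,"gripper":0.6},{"dp":[-0.172,-0.065,0.04],"yaw":-4,"gripper":0.6},{"dp":[-0.213,-0.08,0.056],"yaw":-4.9,"gripper":0.6}]'; python3 -m handwheel '[{"dp":[0,0,0],"yaw":0,"gripper":0.6},{"dp":[0,0,0],"yaw":0,"gripper":0.6},{"dp":[0,0,0],"yaw":0,"gripper":0.6}]'
python3 - <<'E'
from h import *
import pickle
np.set_printoptions(precision=1,suppress=True)
s=sense();print(s['tool_pos'],np.degrees(s['orientation']),s['time_s'])
g=snap('wrist','w9.png');pickle.dump(s,open('s_w9.pkl','wb'))
s2=sense();print(s2['tool_pos'])
E
```

```text
time_s: 8.15
tool_pos: [458.1, -134.0, 149.7]
orientation: [3.141, 0.001, 1.644]
contact_force: [-0.2, -0.6, 0.6]
finger_gap: 0.599
time_s: 8.45
tool_pos: [459.9, -131.2, 150.6]
orientation: [3.141, -0.0, 1.644]
contact_force: [0.8, 0.4, 0.2]
finger_gap: 0.602
[ 459.9 -131.2  150.6] [179.9  -0.   94.2] 8.45
[ 460.  -131.   150.7]
```

View pics/w9.png

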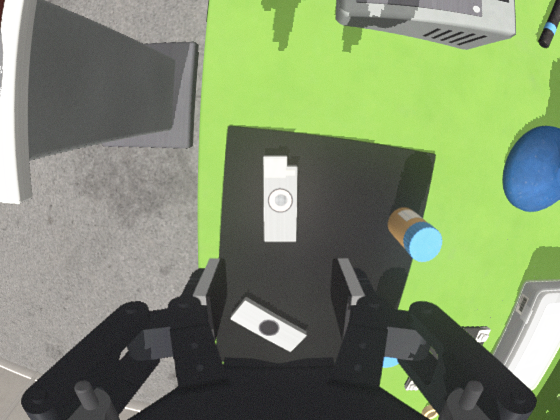

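Run:
```python
from h import *
import pickle
np.set_printoptions(precision=1,suppress=True)
s=pickle.load(open('s_w9.pkl','rb'))
im=cv2.imread('pics/w9.png'); g=im.min(axis=2)
m=((g>100)).astype(np.uint8)*255
m[:140]=0;m[255:]=0;m[:,:245]=0;m[:,320:]=0
m=cv2.morphologyEx(m,cv2.MORPH_CLOSE,np.ones((5,5)))
cs,_=cv2.findContours(m,cv2.RETR_EXTERNAL,cv2.CHAIN_APPROX_NONE)
c=max(cs,key=cv2.contourArea)
for z in (11,):
    P=np.array([wz(s,*p[0],z)[:2] for p in c],np.float32)
    print(cv2.minAreaRect(P)); print(cv2.boxPoints(cv2.minAreaRect(P)))
print(wz(s,280.5,200,11))
```

```text
((459.4423522949219, -130.5474853515625), (30.719078063964844, 80.059814453125), 4.087716579437256)
[[ 441.3  -91.7]
 [ 447.  -171.6]
 [ 477.6 -169.4]
 [ 471.9  -89.5]]
[ 460.2 -130.9   11. ]
```

```bash
python3 -m handwheel '[{"dp":[0.001,0,0.045],"yaw":0,"gripper":0.46},{"dp":[0.001,0,0.09],"yaw":0,"gripper":0.46},{"dp":[0.001,0,0.13],"yaw":0,"gripper":0.46},{"dp":[0.001,0,0.142],"yaw":0,"gripper":0.46},{"dp":[0.001,0,0.146],"yaw":0,"gripper":0.46}]'; python3 -m handwheel '[{"dp":[0,0,0],"yaw":0,"gripper":0.46},{"dp":[0,0,0],"yaw":0,"gripper":0.46}]'; python3 go.py 459.4 -130.5 3 94.1
python3 - <<'E'
from h import *
snap('wrist','w10.png')
E
```

```text
time_s: 9.0
tool_pos: [459.0, -130.2, 3.6]
orientation: [-3.14, -0.001, 1.645]
contact_force: [0.6, -0.2, 1.0]
finger_gap: 0.461
time_s: 9.2
tool_pos: [460.7, -131.4, 6.0]
orientation: [3.139, 0.001, 1.644]
contact_force: [0.2, -0.3, 0.6]
finger_gap: 0.46
t 9.2 pos [ 460.7 -131.4    6. ] rpy [1.7984e+02 6.0000e-02 9.4170e+01] F [ 0.2 -0.3  0.6] gap 0.46
dp m [ 0.001  -0.0012  0.003 ] yaw 0.07 rows 0.06745737223621626
```

View pics/w10.png

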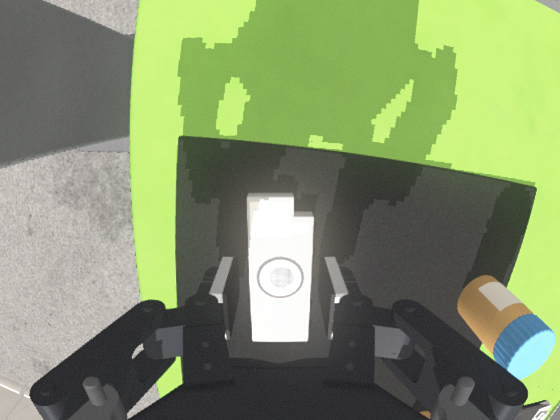

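```bash
python3 -m handwheel '[{"dp":[0,0,0.003],"yaw":0,"gripper":0.42},{"dp":[0,0,0.003],"yaw":0,"gripper":0.42}]';  python3 -m handwheel '[{"dp":[0,0,0.002],"yaw":0,"gripper":0.4},{"dp":[0,0,0.002],"yaw":0,"gripper":0.4}]'
```

```text
time_s: 9.45
tool_pos: [460.2, -131.6, 2.2]
orientation: [3.139, 0.001, 1.643]
contact_force: [2.0, 0.4, 3.5]
finger_gap: 0.42
time_s: 9.65
tool_pos: [460.9, -131.7, 2.1]
orientation: [3.139, 0.002, 1.643]
contact_force: [-8.6, 2.0, 33.1]
finger_gap: 0.4
```

```bash
python3 -m handwheel '[{"dp":[0,0,-0.003],"yaw":0,"gripper":0.4},{"dp":[0,0,-0.003],"yaw":0,"gripper":0.2},{"dp":[0,0,-0.003],"yaw":0,"gripper":0.2},{"dp":[0,0,-0.003],"yaw":0,"gripper":0.2},{"dp":[0,0,-0.003],"yaw":0,"gripper":0.2}]' 30
```

```text
time_s: 10.15
tool_pos: [460.0, -131.5, 3.6]
orientation: [3.14, 0.001, 1.643]
contact_force: [-5.3, 2.1, 19.7]
finger_gap: 0.341
```

```bash
python3 -m handwheel '[{"dp":[0,0,-0.02],"yaw":0,"gripper":0.2},{"dp":[0,0,-0.05],"yaw":0,"gripper":0.2},{"dp":[0,0,-0.09],"yaw":0,"gripper":0.2},{"dp":[0,0,-0.12],"yaw":0,"gripper":0.2},{"dp":[0,0,-0.12],"yaw":0,"gripper":0.2}]';python3 -m handwheel '[{"dp":[0,0,0],"yaw":0,"gripper":0.2},{"dp":[0,0,0],"yaw":0,"gripper":0.2}]';python3 - <<'E'
from h import *
snap('wrist','w11.png')
snap('scene','scene2.png')
E
python3 go.py 553.8 104.1 150 90.5
```

```text
time_s: 10.65
tool_pos: [461.5, -131.9, 126.2]
orientation: [3.135, 0.003, 1.643]
contact_force: [-0.2, 0.4, -0.1]
finger_gap: 0.335
time_s: 10.85
tool_pos: [458.2, -131.2, 121.0]
orientation: [-3.14, -0.001, 1.643]
contact_force: [-0.2, -0.1, -1.0]
finger_gap: 0.336
t 10.95 pos [ 458.2 -131.1  120.8] rpy [-1.7988e+02 -5.0000e-02  9.4160e+01] F [ 0.   0.9 -0.6] gap 0.34
dp m [ 0.2276  0.1123 -0.0292] yaw 3.66 rows 5.110314182539961
```

View pics/w11.png

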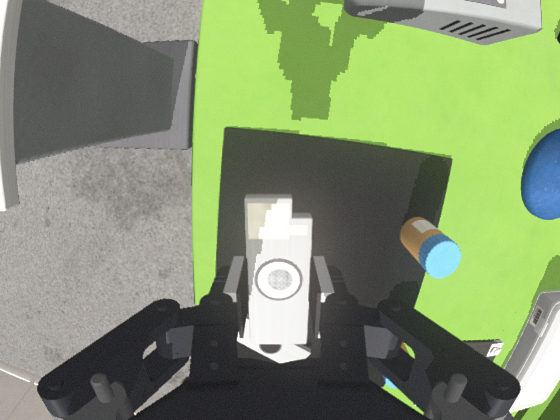

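View pics/scene2.png

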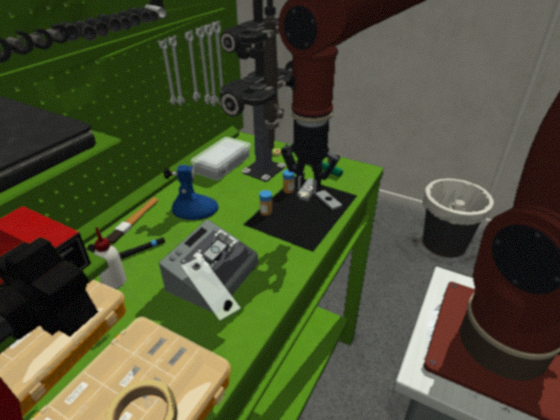

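```bash
python3 - <<'E'
from h import *
s=sense();print(s['tool_pos'],wz(s,279,279,s['tool_pos'][2]+7.4)-s['tool_pos'])
E
python3 -m handwheel '[{"dp":[0.04,0.02,-0.015],"yaw":0.5,"gripper":0.2},{"dp":[0.083,0.042,-0.028],"yaw":1,"gripper":0.2},{"dp":[0.126,0.063,-0.03],"yaw":2,"gripper":0.2},{"dp":[0.169,0.084,-0.03],"yaw":3,"gripper":0.2},{"dp":[0.21,0.104,-0.029],"yaw":3.7,"gripper":0.2}]';python3 -m handwheel '[{"dp":[0.017,0.008,0],"yaw":0,"gripper":0.2},{"dp":[0.017,0.008,0],"yaw":0,"gripper":0.2},{"dp":[0.017,0.008,0],"yaw":0,"gripper":0.2},{"dp":[0.017,0.008,0],"yaw":0,"gripper":0.2}]'
python3 - <<'E'
from h import *
import pickle
s=sense();print(s['tool_pos'],np.degrees(s['orientation']),s['time_s'])
g=snap('wrist','w12.png');pickle.dump(s,open('s_w12.pkl','wb'))
s=sense();print(s['tool_pos'])
E
```

```text
[ 458.22103056 -131.06600141  120.84712724] [-1.3997367   1.10613667  7.4       ]
time_s: 11.45
tool_pos: [547.8, 87.7, 150.5]
orientation: [-3.141, -0.0, 1.578]
contact_force: [0.6, -0.1, -1.0]
finger_gap: 0.336
time_s: 11.85
tool_pos: [555.0, 101.2, 150.5]
orientation: [-3.14, 0.001, 1.577]
contact_force: [0.2, -0.6, -0.1]
finger_gap: 0.337
[554.99601493 101.18089921 150.47528783] [-1.79926524e+02  4.39904130e-02  9.03593971e+01] 11.85
[555.12830737 101.13002825 150.7217045 ]
```

View pics/w12.png

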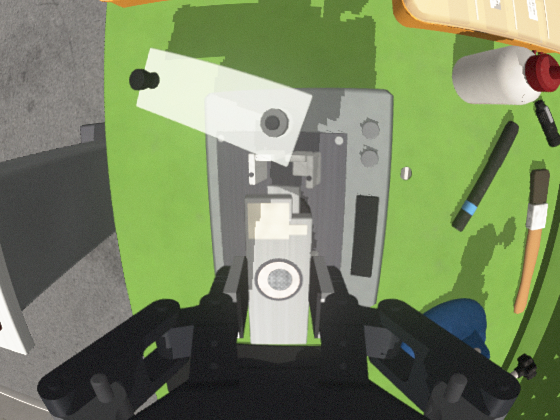

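```bash
python3 -m handwheel '[{"dp":[0.002,0,0.025],"yaw":0,"gripper":0.2},{"dp":[0.002,0,0.045],"yaw":0,"gripper":0.2},{"dp":[0.002,0,0.05],"yaw":0,"gripper":0.2},{"dp":[0.002,0,0.05],"yaw":0,"gripper":0.2},{"dp":[0.002,0,0.05],"yaw":0,"gripper":0.2}]'
python3 - <<'E'
from h import *
import pickle
s=sense();print(s['tool_pos'],np.degrees(s['orientation']),s['time_s'])
g=snap('wrist','w13.png');pickle.dump(s,open('s_w13.pkl','wb'))
cv2.imwrite('pics/c13.png',cv2.resize(g['image'][120:360,180:400],None,fx=2.5,fy=2.5,interpolation=cv2.INTER_CUBIC))
g=snap('scene','scene3.png')
cv2.imwrite('pics/c14.png',cv2.resize(g['image'][200:320,130:280],None,fx=5,fy=5,interpolation=cv2.INTER_CUBIC)[:600])
E
```

```text
time_s: 12.4
tool_pos: [556.0, 104.5, 102.1]
orientation: [3.14, -0.0, 1.578]
contact_force: [0.4, -0.1, 0.5]
finger_gap: 0.338
[555.95884241 104.45213507 102.11464312] [ 1.79935210e+02 -4.15665780e-03  9.04176141e+01] 12.4
```

View pics/c13.png

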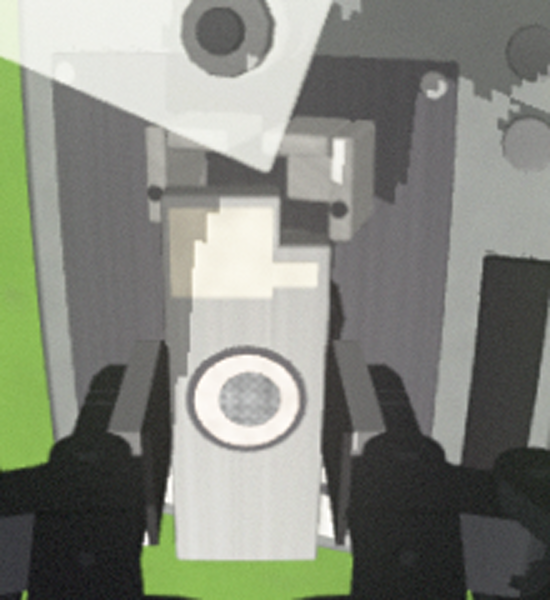

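View pics/c14.png

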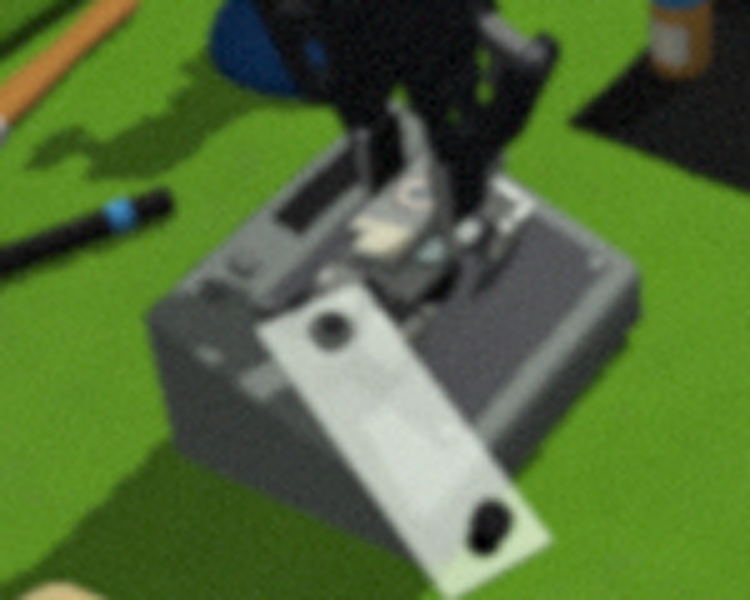

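Run:
```python
from h import *
import pickle
np.set_printoptions(precision=1,suppress=True)
n=np.array([-.342,0,.9397]);e=np.array([.9397,0,.342]);S=np.array([556.8,104.1,77.6]);c0=n@S
def pl(s,u,v,c):
    o,d=wray(s,u,v); X=o+d*(c-n@o)/(n@d); return X
def seat(X): return np.array([(X-S)@e,X[1]-S[1],(X-S)@n])
s8=pickle.load(open('s_w8.pkl','rb'));s=pickle.load(open('s_w13.pkl','rb'))
print('corner',seat(pl(s8,299.7,127.5,c0+13.5)),seat(pl(s,180+270/2.5,120+170/2.5,c0+13.5)))
# guides top in w13: screws; compare with s8
q=lambda u,v:(180+u/2.5,120+v/2.5)
print('w13 guide screws',seat(pl(s,*q(155,193),c0+8)),seat(pl(s,*q(339,209),c0+8)))
p=lambda u,v:(180+u/3.2,60+v/3.2)
print('w8 guide screws',[seat(pl(s8,*p(*a),c0+8)) for a in ((291,246),(444,246),(300,490),(442,502))])
zt=s['tool_pos'][2]+7.4
for k,a in dict(tl=(160,187),tr=(280,187),n1=(280,245),n2=(330,245),br=(318,558),bl=(177,558),patch=(248,399)).items():
    X=wz(s,*q(*a),zt);print(k,X-s['tool_pos'],X[:2]-S[:2])
```

```text
corner [ 5.7 40.6 13.5] [ 6.8 41.2 13.5]
w13 guide screws [-20.4  32.8   8. ] [19.3 33.3  8. ]
w8 guide screws [array([-20.6,  32.5,   8. ]), array([19.7, 33.2,  8. ]), array([-19.3, -33.1,   8. ]), array([ 20.2, -32.7,   8. ])]
tl [-16.6  41.6   7.4] [-17.5  41.9]
tr [ 3.8 41.7  7.4] [ 3.  42.1]
n1 [ 4.1 31.3  7.4] [ 3.2 31.7]
n2 [12.8 31.4  7.4] [11.9 31.7]
br [ 13.9 -38.3   7.4] [ 13.  -37.9]
bl [-15.9 -38.5   7.4] [-16.7 -38.1]
patch [-1.3  0.9  7.4] [-2.1  1.2]
```

```bash
python3 -m handwheel '[{"dp":[-0.0025,-0.0008,0.006],"yaw":0,"gripper":0.2},{"dp":[-0.0025,-0.0008,0.013],"yaw":0,"gripper":0.2},{"dp":[-0.0025,-0.0008,0.015],"yaw":0,"gripper":0.2},{"dp":[-0.0025,-0.0008,0.015],"yaw":0,"gripper":0.2},{"dp":[-0.0025,-0.0008,0.015],"yaw":0,"gripper":0.2}]'; python3 go.py 556 104 84
python3 - <<'E'
from h import *
import pickle
s=sense()
g=snap('wrist','w14.png');pickle.dump(s,open('s_w14.pkl','wb'))
cv2.imwrite('pics/c15.png',cv2.resize(g['image'][120:360,180:400],None,fx=2.5,fy=2.5,interpolation=cv2.INTER_CUBIC))
E
```

```text
time_s: 13.0
tool_pos: [554.6, 102.4, 86.1]
orientation: [-3.141, -0.0, 1.579]
contact_force: [-0.3, 0.4, -0.2]
finger_gap: 0.339
t 13.0 pos [554.6 102.4  86.1] rpy [-1.7999e+02 -1.0000e-02  9.0460e+01] F [-0.3  0.4 -0.2] gap 0.339
dp m [0.0016 0.0014 0.0021] yaw  rows 0.05925934555335696
```

View pics/c15.png

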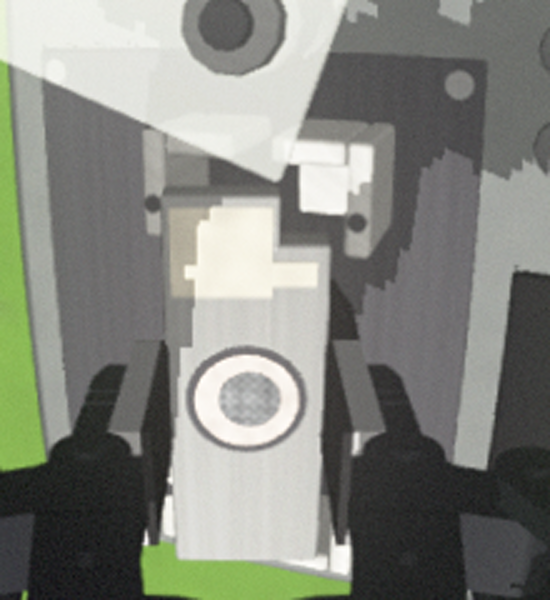

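```bash
cat >> h.py <<'E'
n_=np.array([-.342,0,.9397]);e_=np.array([.9397,0,.342]);S_=np.array([556.8,104.1,77.6]);c0_=n_@S_
def pl(s,u,v,h):
    o,d=wray(s,u,v); return o+d*(c0_+h-n_@o)/(n_@d)
def seat(X): return np.array([(X-S_)@e_,X[1]-S_[1],(X-S_)@n_])
E
python3 - <<'E'
from h import *
import pickle
np.set_printoptions(precision=1,suppress=True)
s=pickle.load(open('s_w14.pkl','rb'))
q=lambda u,v:(180+u/2.5,120+v/2.5)
print('screws',seat(pl(s,*q(152,203),8)),seat(pl(s,*q(357,222),8)))
zt=s['tool_pos'][2]+7.4
for k,a in dict(tl=(163,189),tr=(280,196),n1=(278,245),n2=(330,245),br=(318,558),bl=(177,558),patch=(248,399)).items():
    X=wz(s,*q(*a),zt);print(k,X[:2]-S_[:2])
E
```

```text
screws [-20.6  32.8   8. ] [19.3 33.4  8. ]
tl [-18.3  39.5]
tr [ 1.7 38.4]
n1 [ 1.5 29.6]
n2 [10.6 29.7]
br [ 11.7 -39.9]
bl [-18.  -40.2]
patch [-3.4 -0.8]
```

```bash
python3 -m handwheel '[{"dp":[0,0.0005,0.001],"yaw":0,"gripper":0.2},{"dp":[0,0.0005,0.002],"yaw":0,"gripper":0.2},{"dp":[0,0.0005,0.002],"yaw":0,"gripper":0.2}]';python3 -m handwheel '[{"dp":[0,0,0.001],"yaw":0,"gripper":0.2},{"dp":[0,0,0.002],"yaw":0,"gripper":0.2},{"dp":[0,0,0.002],"yaw":0,"gripper":0.2}]' 20; python3 -m handwheel '[{"dp":[0,0,0.001],"yaw":0,"gripper":0.2},{"dp":[0,0,0.002],"yaw":0,"gripper":0.2},{"dp":[0,0,0.002],"yaw":0,"gripper":0.2}]'
```

```text
time_s: 13.35
tool_pos: [555.1, 102.3, 84.0]
orientation: [-3.141, 0.0, 1.579]
contact_force: [0.9, -0.0, -0.3]
finger_gap: 0.333
time_s: 13.65
tool_pos: [555.6, 102.3, 82.4]
orientation: [3.141, -0.0, 1.579]
contact_force: [1.3, -0.4, 2.8]
finger_gap: 0.338
time_s: 13.95
tool_pos: [555.8, 102.3, 80.5]
orientation: [3.14, -0.0, 1.579]
contact_force: [2.0, 0.6, 3.5]
finger_gap: 0.336
```

```bash
python3 -m handwheel '[{"dp":[0,0,0],"yaw":0,"gripper":0.4},{"dp":[0,0,0],"yaw":0,"gripper":0.4},{"dp":[0,0,0],"yaw":0,"gripper":0.4}]'
python3 - <<'E'
from h import *
import pickle
s=sense();print(s['tool_pos'])
g=snap('wrist','w15.png');pickle.dump(s,open('s_w15.pkl','wb'))
cv2.imwrite('pics/c16.png',cv2.resize(g['image'][120:360,180:400],None,fx=2.5,fy=2.5,interpolation=cv2.INTER_CUBIC))
g=snap('scene','scene4.png')
cv2.imwrite('pics/c17.png',cv2.resize(g['image'][210:310,140:270],None,fx=6,fy=6,interpolation=cv2.INTER_CUBIC)[:600])
E
```

```text
time_s: 14.25
tool_pos: [554.5, 102.3, 79.6]
orientation: [-3.14, 0.0, 1.579]
contact_force: [1.3, -0.7, 0.6]
finger_gap: 0.398
[554.46969074 102.25567769  79.62510799]
```

View pics/c16.png

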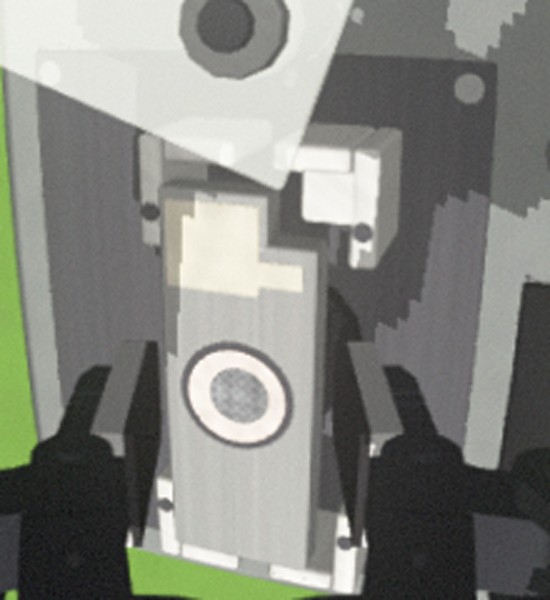

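View pics/c17.png

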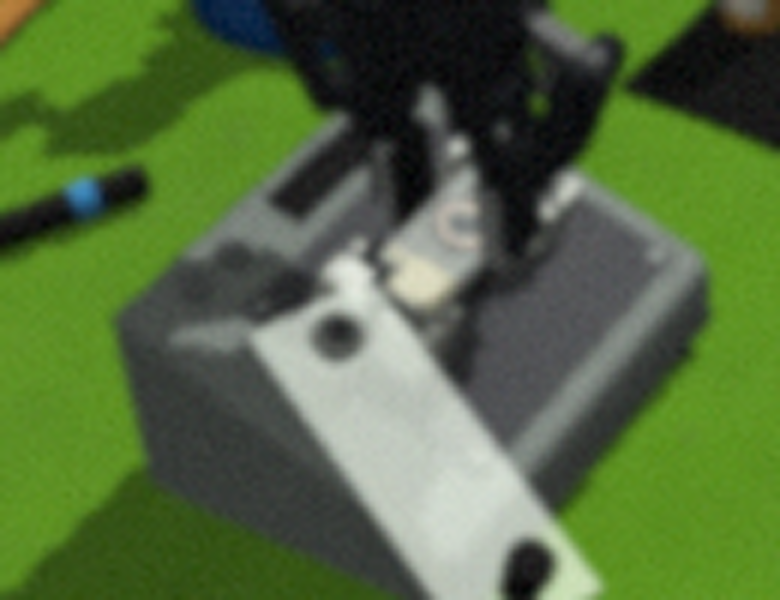

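Run:
```python
from h import *
import pickle
np.set_printoptions(precision=1,suppress=True)
s=pickle.load(open('s_w15.pkl','rb'))
q=lambda u,v:(180+u/2.5,120+v/2.5)
print('screws',seat(pl(s,*q(150,212),8)),seat(pl(s,*q(363,233),8)),seat(pl(s,*q(166,505),8)),seat(pl(s,*q(346,543),8)))
for k,a in dict(tl=(165,187),tr=(268,197),n1=(262,245),n2=(318,253),br=(306,570),bl=(180,549),patch=(237,394)).items():
    print(k,seat(pl(s,*q(*a),10)))
```

```text
screws [-20.4  32.7   8. ] [19.3 33.3  8. ] [-19.3 -32.5   8. ] [ 20.4 -31.9   8. ]
tl [-16.3  38.3  10. ]
tr [ 3.1 38.4 10. ]
n1 [ 2.1 29.7 10. ]
n2 [12.2 29.5 10. ]
br [ 13.  -39.6  10. ]
bl [-15.5 -42.2  10. ]
patch [-2.4 -0.4 10. ]
```

```bash
python3 -m handwheel '[{"dp":[0,0,0.0015],"yaw":0,"gripper":0.4},{"dp":[0,0,0.003],"yaw":0,"gripper":0.4},{"dp":[0,0,0.003],"yaw":0,"gripper":0.4}]'; python3 -m handwheel '[{"dp":[0,0,0],"yaw":0,"gripper":0.37},{"dp":[0,0,0],"yaw":0,"gripper":0.34},{"dp":[0,0,0],"yaw":0,"gripper":0.25},{"dp":[0,0,0],"yaw":0,"gripper":0.25},{"dp":[0,0,0],"yaw":0,"gripper":0.25}]' 20
python3 - <<'E'
from h import *
import pickle
s=sense();print(s['tool_pos'],s['contact_force'])
g=snap('wrist','w16.png');pickle.dump(s,open('s_w16.pkl','wb'))
cv2.imwrite('pics/c18.png',cv2.resize(g['image'][120:360,180:400],None,fx=2.5,fy=2.5,interpolation=cv2.INTER_CUBIC))
E
```

```text
time_s: 14.65
tool_pos: [554.9, 102.2, 76.8]
orientation: [-3.141, 0.0, 1.579]
contact_force: [-0.7, -0.3, -0.5]
finger_gap: 0.402
time_s: 15.15
tool_pos: [555.1, 102.3, 77.1]
orientation: [-3.142, -0.0, 1.579]
contact_force: [-0.7, -1.0, 1.1]
finger_gap: 0.344
[555.10059809 102.29652462  77.13534994] [-0.74664661 -0.95430977  1.12976557]
```

View pics/c18.png

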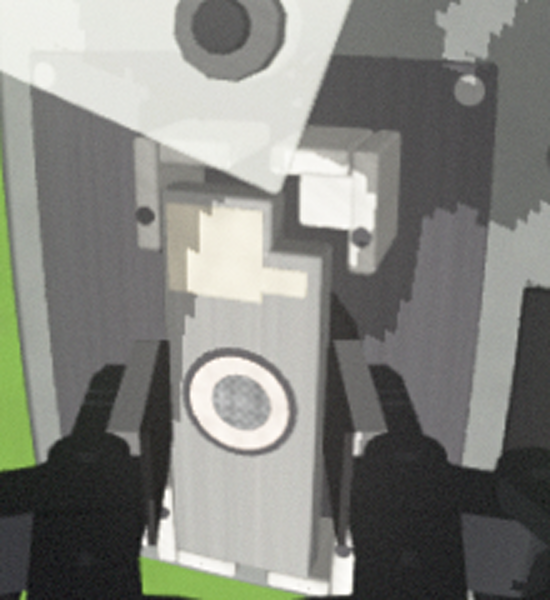

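```bash
python3 -m handwheel '[{"dp":[0,0.001,0.001],"yaw":0,"gripper":0.25},{"dp":[0.0005,0.002,0.002],"yaw":0,"gripper":0.25},{"dp":[0.0005,0.002,0.002],"yaw":0,"gripper":0.25}]'; python3 -m handwheel '[{"dp":[0,0.0005,0.001],"yaw":0,"gripper":0.25},{"dp":[0,0.001,0.002],"yaw":0,"gripper":0.25},{"dp":[0,0.001,0.002],"yaw":0,"gripper":0.25}]'
```

```text
time_s: 15.5
tool_pos: [557.1, 102.6, 74.9]
orientation: [-3.141, 0.0, 1.579]
contact_force: [-2.8, -0.7, 1.8]
finger_gap: 0.342
time_s: 15.8
tool_pos: [557.7, 102.8, 73.6]
orientation: [-3.141, 0.0, 1.579]
contact_force: [-7.1, -2.4, 10.0]
finger_gap: 0.343
```

Run:
```python
from h import *
import pickle
s=sense();print(s['tool_pos'],s['contact_force'])
g=snap('wrist','w17.png');pickle.dump(s,open('s_w17.pkl','wb'))
cv2.imwrite('pics/c19.png',cv2.resize(g['image'][120:360,180:400],None,fx=2.5,fy=2.5,interpolation=cv2.INTER_CUBIC))
g=snap('scene','scene5.png')
cv2.imwrite('pics/c20.png',cv2.resize(g['image'][220:300,160:260],None,fx=7,fy=7,interpolation=cv2.INTER_CUBIC)[:600])
```

```text
[557.74220647 102.75950349  73.60107417] [-7.14356188 -2.41738138 10.01986147]
```

View pics/c19.png

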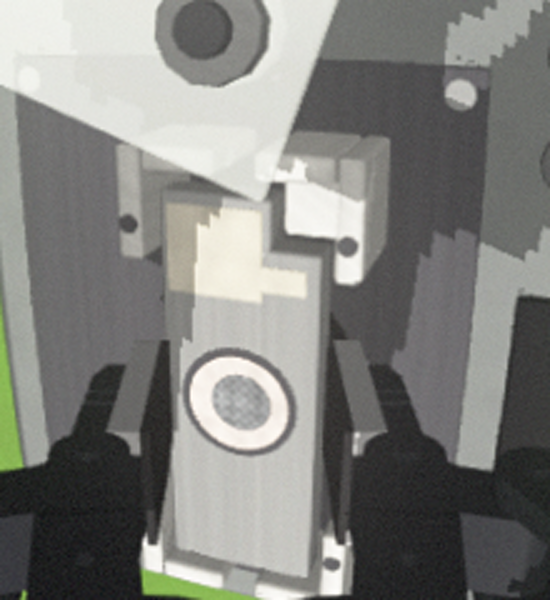

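View pics/c20.png

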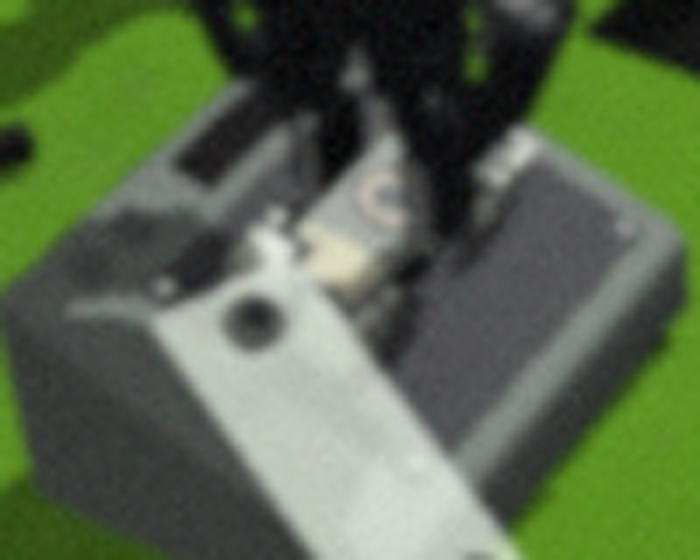

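Run:
```python
from h import *
import pickle
np.set_printoptions(precision=1,suppress=True)
s=pickle.load(open('s_w17.pkl','rb'))
q=lambda u,v:(180+u/2.5,120+v/2.5)
print('screws',seat(pl(s,*q(128,223),8)),seat(pl(s,*q(347,246),8)),seat(pl(s,*q(331,563),8)))
for h in (10,7,4):
  print(h)
  for k,a in dict(tl=(165,187),tr=(270,200),n1=(265,247),n2=(318,255),br=(310,575),bl=(178,545),patch=(240,401)).items():
    print(k,seat(pl(s,*q(*a),h)))
```

```text
screws [-20.4  32.9   8. ] [19.2 33.4  8. ] [ 20.1 -31.7   8. ]
10
tl [-12.   40.7  10. ]
tr [ 6.7 40.3 10. ]
n1 [ 6.  32.3 10. ]
n2 [14.9 32.  10. ]
br [ 16.6 -34.2  10. ]
bl [-11.6 -34.5  10. ]
patch [ 1.8  2.8 10. ]
7
tl [-13.4  39.9   7. ]
tr [ 5.7 39.4  7. ]
n1 [ 4.9 31.2  7. ]
n2 [14.2 30.9  7. ]
br [ 15.8 -36.9   7. ]
bl [-13.1 -37.3   7. ]
patch [0.7 1.  7. ]
4
tl [-14.9  39.    4. ]
tr [ 4.7 38.6  4. ]
n1 [ 3.9 30.2  4. ]
n2 [13.4 29.9  4. ]
br [ 15.1 -39.6   4. ]
bl [-14.5 -40.    4. ]
patch [-0.5 -0.8  4. ]
```

```bash
python3 -m handwheel '[{"dp":[0,-0.0005,0.001],"yaw":0,"gripper":0.25},{"dp":[0,-0.0005,0.002],"yaw":0,"gripper":0.25},{"dp":[0,-0.0005,0.002],"yaw":0,"gripper":0.25}]'
python3 - <<'E'
from h import *
import pickle
s=sense();print(s['tool_pos'],s['contact_force'])
g=snap('wrist','w18.png');pickle.dump(s,open('s_w18.pkl','wb'))
cv2.imwrite('pics/c21.png',cv2.resize(g['image'][180:360,230:370],None,fx=4,fy=3.3,interpolation=cv2.INTER_CUBIC))
E
```

```text
time_s: 16.2
tool_pos: [557.9, 102.7, 73.1]
orientation: [3.141, 0.001, 1.579]
contact_force: [-11.6, -2.6, 23.0]
finger_gap: 0.342
[557.87073924 102.7437798   73.12091803] [-11.64390079  -2.61292749  22.9989183 ]
```

View pics/c21.png

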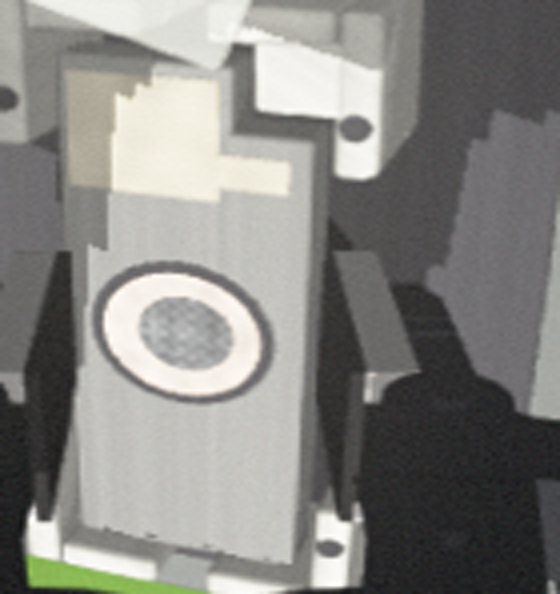

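```bash
python3 -m handwheel '[{"dp":[0,-0.001,-0.003],"yaw":0,"gripper":0.25},{"dp":[0,-0.0025,-0.006],"yaw":0,"gripper":0.25},{"dp":[0,-0.0025,-0.006],"yaw":0,"gripper":0.4},{"dp":[0,-0.0025,-0.0075],"yaw":0,"gripper":0.4},{"dp":[0,-0.0025,-0.0075],"yaw":0,"gripper":0.4}]'
python3 - <<'E'
from h import *
import pickle
s=sense();print(s['tool_pos'],s['contact_force'])
g=snap('wrist','w19.png');pickle.dump(s,open('s_w19.pkl','wb'))
cv2.imwrite('pics/c22.png',cv2.resize(g['image'][120:360,180:400],None,fx=2.5,fy=2.5,interpolation=cv2.INTER_CUBIC))
E
```

```text
time_s: 16.75
tool_pos: [555.2, 102.9, 78.5]
orientation: [-3.142, -0.0, 1.579]
contact_force: [0.7, -0.7, -0.5]
finger_gap: 0.398
[555.1888386  102.89880984  78.5114216 ] [ 0.72041667 -0.66330971 -0.53007094]
```

View pics/c22.png

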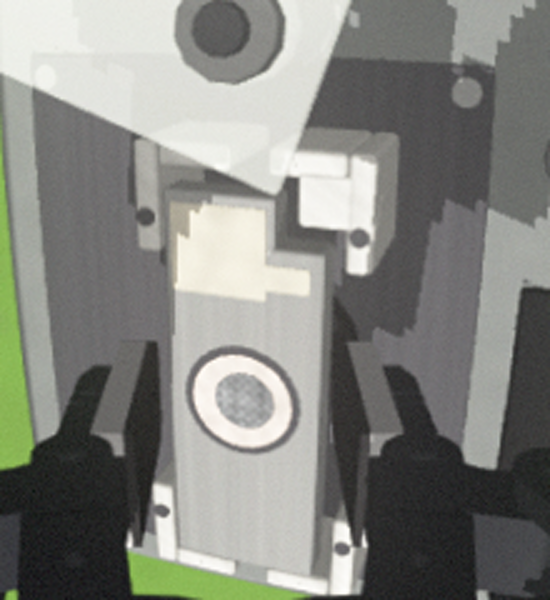

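```bash
python3 -m handwheel '[{"dp":[0,0,0],"yaw":0,"gripper":0.34},{"dp":[0,0,0],"yaw":0,"gripper":0.25},{"dp":[0,0,0],"yaw":0,"gripper":0.25},{"dp":[0,0,0],"yaw":0,"gripper":0.25}]' 30; python3 -m handwheel '[{"dp":[0,0.001,0.0015],"yaw":0,"gripper":0.25},{"dp":[0,0.0015,0.003],"yaw":0,"gripper":0.25},{"dp":[0,0.0015,0.003],"yaw":0,"gripper":0.25}]'; python3 -m handwheel '[{"dp":[0,0.0005,0.001],"yaw":0,"gripper":0.25},{"dp":[0,0.0005,0.0015],"yaw":0,"gripper":0.25},{"dp":[0,0.0005,0.0015],"yaw":0,"gripper":0.25}]'
```

```text
time_s: 17.2
tool_pos: [555.1, 102.9, 78.6]
orientation: [-3.142, -0.0, 1.579]
contact_force: [-0.4, 0.7, 1.2]
finger_gap: 0.336
time_s: 17.5
tool_pos: [556.5, 102.9, 75.3]
orientation: [-3.141, -0.0, 1.579]
contact_force: [-1.5, -0.5, 2.2]
finger_gap: 0.337
time_s: 17.8
tool_pos: [557.0, 102.8, 74.1]
orientation: [-3.141, 0.0, 1.579]
contact_force: [-2.0, 0.7, 3.1]
finger_gap: 0.335
```

Run:
```python
from h import *
import pickle
s=sense();print(s['tool_pos'],s['contact_force'])
g=snap('wrist','w20.png');pickle.dump(s,open('s_w20.pkl','wb'))
cv2.imwrite('pics/c23.png',cv2.resize(g['image'][120:360,180:400],None,fx=2.5,fy=2.5,interpolation=cv2.INTER_CUBIC))
```

```text
[556.97704988 102.83099655  74.09332521] [-2.0280687   0.68935997  3.12089134]
```

View pics/c23.png

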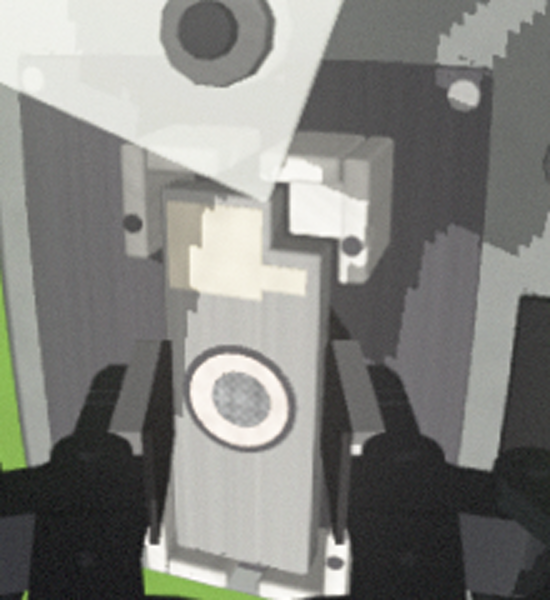

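```bash
python3 -m handwheel '[{"dp":[0,0.0003,0.001],"yaw":0,"gripper":0.25},{"dp":[0,0.0003,0.001],"yaw":0,"gripper":0.25},{"dp":[0,0.0003,0.001],"yaw":0,"gripper":0.25}]';  python3 -m handwheel '[{"dp":[0,0,0.001],"yaw":0,"gripper":0.25},{"dp":[0,0,0.001],"yaw":0,"gripper":0.25},{"dp":[0,0,0.001],"yaw":0,"gripper":0.25}]'
```

```text
time_s: 18.15
tool_pos: [557.2, 102.9, 73.7]
orientation: [-3.141, 0.0, 1.579]
contact_force: [-6.7, 0.2, 9.5]
finger_gap: 0.335
time_s: 18.45
tool_pos: [557.3, 102.9, 73.4]
orientation: [-3.142, 0.001, 1.579]
contact_force: [-10.0, -1.7, 16.6]
finger_gap: 0.337
```

Run:
```python
from h import *
import pickle
s=sense();print(s['tool_pos'],s['contact_force'],s['wrist_torque'])
g=snap('wrist','w21.png');pickle.dump(s,open('s_w21.pkl','wb'))
ims=[cv2.imread(f'pics/w{k}.png')[180:360,235:320] for k in (19,21)]
cv2.imwrite('pics/c24.png',cv2.resize(np.hstack(ims),None,fx=4.5,fy=3.3,interpolation=cv2.INTER_CUBIC))
```

```text
[557.26122132 102.90036366  73.38726286] [-10.01955228  -1.65247737  16.55826712] [-0.25607936  2.03808909  0.00361994]
```

View pics/c24.png

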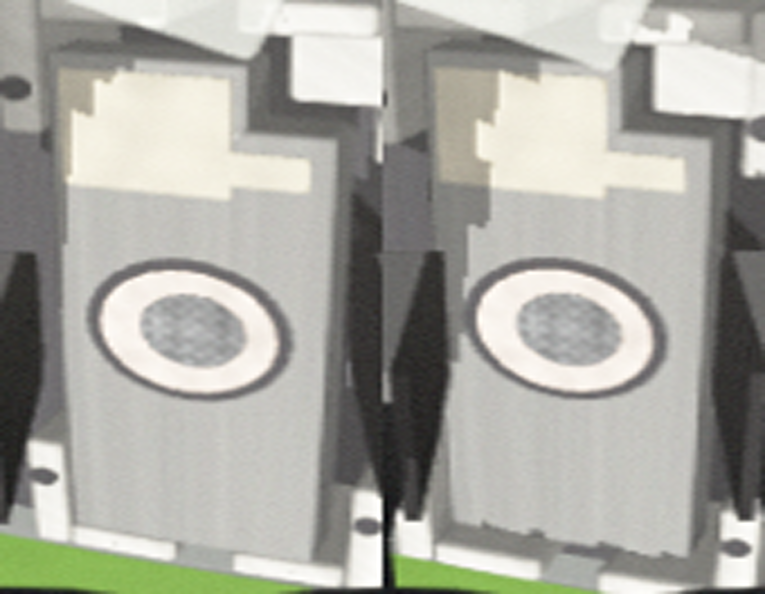

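```bash
python3 -m handwheel '[{"dp":[0,-0.001,-0.003],"yaw":0,"gripper":0.25},{"dp":[0,-0.0023,-0.0065],"yaw":0,"gripper":0.25},{"dp":[0,-0.0023,-0.0065],"yaw":0,"gripper":0.4},{"dp":[0,-0.0023,-0.0077],"yaw":0,"gripper":0.4},{"dp":[0,-0.0023,-0.0077],"yaw":0,"gripper":0.4}]'; python3 -m handwheel '[{"dp":[0,0,0],"yaw":0,"gripper":0.34},{"dp":[0,0,0],"yaw":0,"gripper":0.25},{"dp":[0,0,0],"yaw":0,"gripper":0.25},{"dp":[0,0,0],"yaw":0,"gripper":0.25}]' 30
python3 - <<'E'
from h import *
import pickle
s=sense();print(s['tool_pos'],s['contact_force'])
g=snap('wrist','w22.png');pickle.dump(s,open('s_w22.pkl','wb'))
cv2.imwrite('pics/c25.png',cv2.resize(g['image'][120:360,180:400],None,fx=2.5,fy=2.5,interpolation=cv2.INTER_CUBIC))
E
```

```text
time_s: 19.0
tool_pos: [555.4, 102.7, 79.8]
orientation: [3.141, -0.0, 1.579]
contact_force: [-0.3, 0.3, 0.0]
finger_gap: 0.4
time_s: 19.4
tool_pos: [555.3, 102.7, 79.9]
orientation: [3.141, 0.0, 1.579]
contact_force: [0.1, -0.3, 1.4]
finger_gap: 0.332
[555.29167803 102.72115401  79.91279344] [ 0.13173708 -0.2801369   1.36834769]
```

View pics/c25.png

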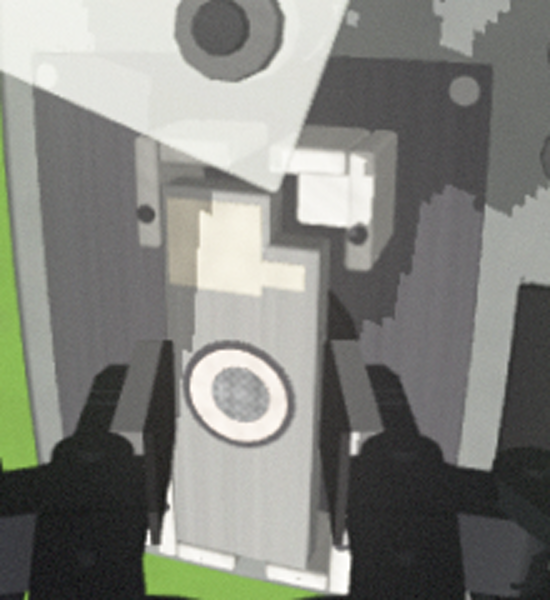

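```bash
python3 -m handwheel '[{"dp":[0,0.001,0.0015],"yaw":0,"gripper":0.25},{"dp":[0,0.0015,0.003],"yaw":0,"gripper":0.25},{"dp":[0,0.0015,0.003],"yaw":0,"gripper":0.25}]'; python3 -m handwheel '[{"dp":[0,0.0005,0.001],"yaw":0,"gripper":0.25},{"dp":[0,0.0005,0.0015],"yaw":0,"gripper":0.25},{"dp":[0,0.0005,0.0015],"yaw":0,"gripper":0.25}]'; python3 -m handwheel '[{"dp":[0,0.0003,0.001],"yaw":0,"gripper":0.25},{"dp":[0,0.0003,0.001],"yaw":0,"gripper":0.25},{"dp":[0,0.0003,0.001],"yaw":0,"gripper":0.25}]'
```

```text
time_s: 19.75
tool_pos: [556.5, 102.8, 76.5]
orientation: [-3.141, -0.0, 1.579]
contact_force: [-1.3, -0.4, 2.5]
finger_gap: 0.328
time_s: 20.05
tool_pos: [557.0, 102.8, 75.2]
orientation: [-3.141, 0.0, 1.579]
contact_force: [-2.4, -2.1, 3.3]
finger_gap: 0.333
time_s: 20.35
tool_pos: [557.3, 102.8, 74.4]
orientation: [-3.141, 0.0, 1.579]
contact_force: [-2.8, -1.1, 4.0]
finger_gap: 0.334
```

```bash
python3 -m handwheel '[{"dp":[0,0.0002,0.0006],"yaw":0,"gripper":0.25},{"dp":[0,0.0002,0.0006],"yaw":0,"gripper":0.25},{"dp":[0,0.0002,0.0006],"yaw":0,"gripper":0.25}]'; python3 -m handwheel '[{"dp":[0,0,0.0005],"yaw":0,"gripper":0.25},{"dp":[0,0,0.0005],"yaw":0,"gripper":0.25},{"dp":[0,0,0.0005],"yaw":0,"gripper":0.25}]'
python3 - <<'E'
from h import *
import pickle
np.set_printoptions(precision=2,suppress=True)
s=sense();print(s['tool_pos'],s['contact_force'])
g=snap('wrist','w23.png');pickle.dump(s,open('s_w23.pkl','wb'))
cv2.imwrite('pics/c26.png',cv2.resize(g['image'][120:360,180:400],None,fx=2.5,fy=2.5,interpolation=cv2.INTER_CUBIC))
g=snap('scene','scene6.png')
cv2.imwrite('pics/c27.png',cv2.resize(g['image'][220:300,160:260],None,fx=7,fy=7,interpolation=cv2.INTER_CUBIC)[:600])
E
```

```text
time_s: 20.65
tool_pos: [557.4, 102.8, 74.2]
orientation: [-3.141, 0.0, 1.579]
contact_force: [-6.1, -1.4, 10.3]
finger_gap: 0.327
time_s: 20.95
tool_pos: [557.4, 102.8, 74.1]
orientation: [-3.141, 0.0, 1.579]
contact_force: [-6.5, -2.6, 14.2]
finger_gap: 0.333
[557.4  102.81  74.11] [-6.51 -2.6  14.2 ]
```

View pics/c26.png

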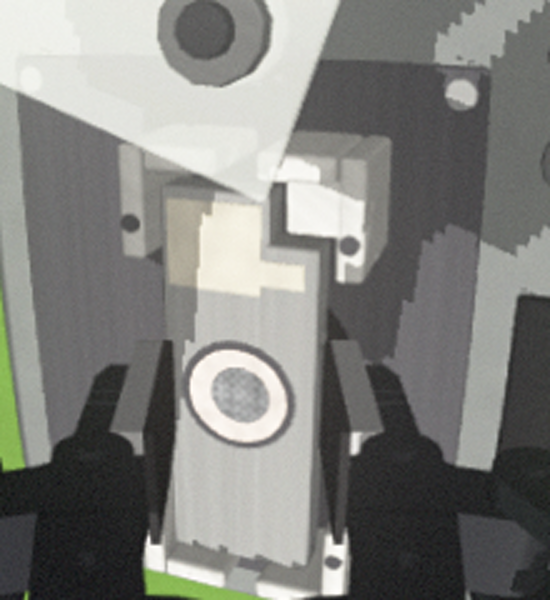

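View pics/c27.png

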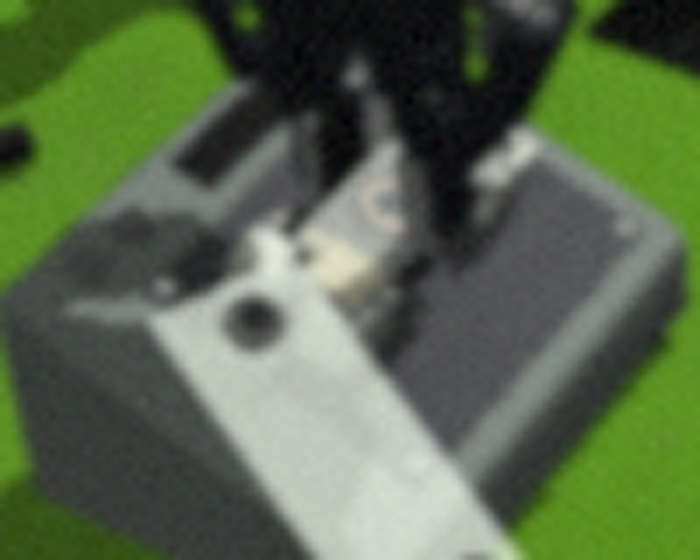

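Run:
```python
from h import *
import pickle
np.set_printoptions(precision=1,suppress=True)
q=lambda u,v:(180+u/2.5,120+v/2.5)
s=pickle.load(open('s_w23.pkl','rb'))
print('screws',seat(pl(s,*q(130,223),8)),seat(pl(s,*q(349,246),8)),seat(pl(s,*q(333,562),8)))
D=dict(tl=(166,186),tr=(267,196),n1=(263,245),n2=(318,251),br=(308,566),bl=(178,541),patch=(239,393))
for h in (6,4,2):
  P={k:seat(pl(s,*q(*a),h)) for k,a in D.items()}
  print(h,'len',(P['tl']-P['bl'])[1],(P['n2']-P['br'])[1]-71+80,'wid',P['br'][0]-P['bl'][0],'ctr',(P['br']+P['tl'])/2,P['patch'],'notch',P['n1'],'rot',(P['tl']-P['bl'])[0]/80)
s=pickle.load(open('s_w22.pkl','rb'))
D=dict(tl=(167,185),n1=(264,244),n2=(319,251),br=(306,567),bl=(177,543),patch=(238,393))
for h in (12,10,8):
  P={k:seat(pl(s,*q(*a),h)) for k,a in D.items()}
  print(h,'len',(P['tl']-P['bl'])[1],(P['n2']-P['br'])[1]-71+80,'wid',P['br'][0]-P['bl'][0],'ctr',(P['br']+P['tl'])/2,P['patch'])
s=sense();print(s['contact_force'],s['qvel'],s['time_s'])
```

```text
screws [-20.4  32.8   8. ] [19.2 33.3  8. ] [ 20.2 -31.8   8. ]
6 len 77.19613843751915 76.0787702298293 wid 28.689758899374198 ctr [0.3 1.9 6. ] [-0.3  1.8  6. ] notch [ 3.9 31.   6. ] rot -0.0021259554291251704
4 len 78.43743237957206 77.15737950759824 wid 29.15108280289526 ctr [-0.4  0.7  4. ] [-1.   0.6  4. ] notch [ 3.2 30.3  4. ] rot -0.002160140242623165
2 len 79.67872632162492 78.23598878536717 wid 29.612406706416323 ctr [-1.2 -0.4  2. ] [-1.8 -0.6  2. ] notch [ 2.5 29.6  2. ] rot -0.0021943250561212713
12 len 78.119649279519 76.5650944946276 wid 28.575980623485076 ctr [ 0.1  1.6 12. ] [-0.6  1.5 12. ]
10 len 79.37345380716206 77.6495005585218 wid 29.034619317053284 ctr [-0.6  0.4 10. ] [-1.3  0.4 10. ]
8 len 80.62725833480515 78.73390662241594 wid 29.493258010621524 ctr [-1.3 -0.7  8. ] [-2.  -0.8  8. ]
[-7.7 -2.9 13.4] [ 0.  0.  0. -0. -0. -0. -0.] 21.05
```

```bash
python3 -m handwheel '[{"dp":[0,0,0],"yaw":0,"gripper":0.25},{"dp":[0,0,0],"yaw":0,"gripper":0.25},{"dp":[0,0,0],"yaw":0,"gripper":0.25},{"dp":[0,0,0],"yaw":0,"gripper":0.25},{"dp":[0,0,0],"yaw":0,"gripper":0.25}]'
python3 - <<'E'
from h import *
s=sense()
g=snap('wrist','w24.png');a=cv2.imread('pics/w23.png')
print(s['tool_pos'],s['contact_force'],cv2.absdiff(a,g['image'])[120:360,180:400].mean())
print(finish_job())
E
```

```text
time_s: 21.55
tool_pos: [557.4, 102.8, 74.1]
orientation: [-3.141, 0.0, 1.579]
contact_force: [-7.4, -2.8, 14.1]
finger_gap: 0.331
[557.41570398 102.83661069  74.11604341] [-7.44139976 -2.7939321  14.11268209] 2.334804292929293
the job is handed in; nothing more can be done
None
```

I handed the job in at about 21.6 s with the used slide gripped and pushed home in the seat. The interface gave no verdict.

**What I did:**
- I caged the knob between the pads and swung the cover fully aside, to about 1.9 rad by the last picture.
- I gripped the notched slide across its width and lifted it about 12 cm off the mat.
- I turned it about 4° and lowered it label up, notch towards the key. The tool cannot tilt, so I opened the fingers briefly to let the slide settle onto the 20° platen.
- I then re-gripped it and pushed it down.

**The regrips:** The first push met hard contact after only about 4–5 mm of travel. The second met it at the same tool height, so I took it to be a fingertip on the reader face. I re-gripped 1.5 mm and then 1.2 mm higher.

**Last checks:**
- **Platen:** The final push felt spring-like, up to about 4 N, until the estimated travel was close to 6 mm. It then became hard, with about 14 N upward on the tool and a 30 N grip setting. I read this as the platen stop, but I could not measure the platen directly.
- **Position:** The slide's centre is within about 1.5 mm of its pressed-home place, and its rotation along the seat is near zero. The notch sits beside the key block.
- **Stability:** Tool pose, force and picture did not change over the last 0.5 s.

**Disagreements:** The slide's apparent length in the picture came out 1–3 mm short of 80 mm at the pressed-home height. That check therefore confirms the depth only to about 1–2 mm. The top camera and the wrist camera also differed by about 3 mm on the slide's position along y, and I used the wrist camera throughout.

The spare slide and the bottles were not touched as far as I know, but I took no final picture of them.

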